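# Change the coin on the macro stage

## Robot

A 6-joint arm with a two-finger parallel gripper is mounted at the origin on the work surface. World frame = base frame: x ahead of the robot, y to its left, z up, the work surface at z = 0. Lengths are in mm, angles in rad, forces in N, time in s.
With the tool pointing down it reaches from about 350 to 925 mm from the base axis. Payload 6.4 kg.
Tool frame: the origin (TCP) lies midway between the tips of the shut fingers; the grasp point (between the pads) lies 19 mm behind it; z points along the fingers, y is the direction in which the jaws open and shut (so a half turn about z gives the same grasp; the last joint's range is limited). The gripper opens to 85 mm and grips with 20 to 120 N. Pads are 22 mm wide; open, the fingers measure 114 mm over their backs; the gripper's body (76 mm by 85 mm) begins 54 mm behind the grasp point. The pads swing forward as they close: fully open they stand 13 mm farther back than shut.
Start: joints at [-1.462, 0.245, 1.558, -0, 1.339, -0.174], TCP at [181.384, -624.191, 231.29] pointing down, gripper open.
Joint ranges: [-3.13, 3.13], [-1.02, 2.26], [0.13, 2.54], [-0.95, 4.09], [0.21, 2.88], [-2.74, 2.74]. Speed limits (rad/s): [2.57, 2.57, 3.14, 3.14, 3.14, 3.14].

## Interface

Orientations are given as a unit quaternion [w, x, y, z].
In Python, from workcell import sensors, cams, sign_off gives the robot as it stands.
- The arm moves only by the tool play_rows, never from a script. Its argument "motion" is a list of rows, each a list of 3 entries, a list of its own where there are three numbers: the gripper's target within -1 to 1 (fully open at 1, half-way at 0, shut at -1), then the shift along the tool's x, y, z in m, then the turn about the tool's z in degrees. In form: [[jaw, [x, y, z], twist], ...]. A call has 1 to 8 rows; each row shifts and turns the pose as measured when the row begins, along the tool's axes as they then stand; what a row does not reach is not made up. A row lasts 1/10 s, in which the tool goes at most 50 mm and 8.59 degrees, less where a joint would pass 70% of its speed; a pose out of reach is approached as far as the arm can. A call is refused whole if a number of a shift passes 0.05 or a number of a turn 8.59, either way. A call with a gripper value outside its range is refused whole. The fingers move at their own pace and stop on an object; the grip force is fixed at half the most. Time passes only in rows, so rows that do not move let the fingers close. It gives the time, the measured TCP pose, the force and the opening at its end, in the units of the state.
- sensors.state(): the state, without advancing time (a new reading comes with each control period).
- cams.get_image(name): name is "scene" or "top"; returns a dict with "color" (420x560x3 uint8, blue, green, red), "depth" (420x560 float32, mm along the optical axis (not along the pixel's ray), 0 where there is no reading), "fx", "fy", "cx", "cy" (pixels), "D" ([k1, k2, p1, p2, k3] as OpenCV has them; the pictures are not rectified), "extrinsics" (4x4, takes a point from world to camera coordinates). Camera axes: x right, y up, looking along -z (the intrinsics and any distortion apply to the point x, -y, -z); pixel columns grow to the right and rows downward; lengths in mm; the calibration is good to about 2 mm. A picture is of the moment at which its call begins.
- sign_off(): hands the job in, once; it reports no verdict.
The state is a dict: "time_s": time; "joint_pos": joint angles; "joint_vel": joint speeds; "effort": joint torques, N m; "eef_pos": TCP position; "ee_rot": TCP orientation; "contact_force": force on the tool from outside, world axes, zero at the start; "wrist_torque": the same for the moment, N m; "opening": finger opening in mm.
Only numpy, scipy, OpenCV 4.12 (cv2) and the standard library are available. Lean on these libraries where they do the work, as an engineer would, in place of code of your own. Each camera call takes 0.05 s, during which the arm holds its last target.

## Task

Change the coin in front of the macro camera: first set the white diffuser and the gold reflector that hem it in aside on the grey mat, put the finished copper coin into the empty bay of the green tray, and stand the silver coin from the blue tray on the cross at the centre of the black disc, its face square to the lens. Then put the diffuser and the reflector back where each of them stood, so that the lighting is as before. Set everything down upright and let nothing tip over, and leave the brass coin and the spare lens where they are.

Things in the scene. Friction and masses are not known exactly. Their poses are not given: they have to be found in the camera images.
- stage: Fixed macro rig. Origin on the table under the centre of its black disc (190 mm across, flat top at z = 60; cross at the centre, foot outlines 70 x 33 at y = +-44). Camera on a rail along +x looks along -x at the centre: lens front at x = 112, axis z = 90, lens 62 wide, body to x = 350, 140 wide, 165 high. Lamps at x 130 to 255, |y| 110 to 190, 215 high. Base plate 220 x 200 x 14.
- mat: Fixed grey cloth-covered mat flat on the table, 220 (x) x 170 (y) x 3 mm: the side area, left or right of the rig. Origin at the centre of its underside.
- tray_next: Fixed small wooden tray lined blue, 90 (x) x 80 (y) x 14 mm, walls 4 mm, one bay; origin at the centre of its underside, inner floor 5 mm above it. It stands on a dark wooden board 10 mm thick. The silver coin waits in it.
- tray_done: Fixed small wooden tray lined green, 90 (x) x 140 (y) x 14 mm, walls 4 mm, on the same board. A 4 mm divider makes two bays, centred at y = +34 and -34 mm, each 82 (x) x 64 (y) inside; origin at the centre of the underside, inner floor 5 mm above it. The brass coin stands in the +y bay; the -y bay is empty.
- diffuser: Loose opal panel in a white frame, 90 mm wide (its x), 12 thick (y), z = 12 to 120, on a grey foot 64 (x) x 28 (y) x 12. 0.22 kg, mostly in the foot. Origin at the centre of the foot's underside. It starts on the disc in one of the foot outlines, beside the copper coin, its x along the rig's x. Take it by the top edge, across its thickness.
- reflector: Loose light reflector: the same size and shape as the diffuser, but a gold panel in an orange frame on an orange foot. Origin and axes as the diffuser's. At the start it stands in the other foot outline.
- coin_copper: Loose copper coin upright in a round clear capsule (10 mm thick along x, 43 across, top at z = 52) on a red foot 40 (x) x 36 (y) x 10. Its faces look along +x and -x. 0.07 kg. Origin at the centre of the foot's underside. Take it by the capsule, across its thickness. It starts at the disc's centre; the panels either side rise 68 mm above it and leave no room for a gripper.
- coin_silver: Loose silver coin in the same kind of capsule and the same sizes, on a blue foot. It starts in the blue tray.
- coin_brass: Loose brass coin in the same kind of capsule and the same sizes, on a yellow foot. It stands in the green tray and stays there.
- lens: Spare lens standing loose on the mat near its +x end: black and steel barrel, 58 mm in diameter, 52 mm high, origin at the centre of its underside. To be left alone.
Things that resemble listed ones, but are neither listed nor needed, are in the scene too. Of the things that look like the diffuser, the largest one is meant.

How it is judged:
By the outcome, as a careful person would: the job done as asked, in the order asked, and still so for the second after the job is handed in, with the robot touching nothing.
It also fails if it takes over 144 s, if anything falls off the work surface, if the arm or the gripper's body presses on something with over 40 N, if the wrist force passes 120 N, or if a joint passes its speed limit or range.

## Working session

There is one attempt and no reset: what is moved stays moved. The work goes in short steps, Python scripts to look and compute and a tool call to move; the robot and the scene stay as the last step left them, time stands still between calls to the robot, and variables do not carry over. Pictures are saved under pics/ and viewed, and the job is handed in when it is done.

Besides the shell and the picture viewer there is one more tool, called after "Request:" as name(argument=value, ...) on one line, values as JSON. play_rows: Moves the arm, as the interface text tells. Its arguments: {"type":"object","properties":{"motion":{"type":"array"}},"required":["motion"]}

```bash
mkdir -p pics; ls
python3 - <<'E'
from workcell import sensors,cams
import cv2,numpy as np
print(sensors.state())
for n in("scene","top"):
    d=cams.get_image(n); cv2.imwrite(f"pics/{n}0.png",d["color"]); np.savez(f"{n}0.npz",**d)
    print(n,d["fx"],d["fy"],d["cx"],d["cy"],d["D"],np.round(d["extrinsics"],3).tolist())
E
```

```text
pics
{'time_s': 0.0, 'joint_pos': array([-1.46209228e+00,  2.45788579e-01,  1.55901343e+00,  1.46000023e-05,
        1.33871215e+00, -1.74090580e-01]), 'joint_vel': array([-0.00173798,  0.00041052,  0.00090204, -0.00134566, -0.00091086,
       -0.00166181]), 'effort': array([-1.66573223e-03, -4.29499555e+01, -3.26140344e+01, -1.97810759e-04,
        5.26621006e-03,  1.56552557e-05]), 'eef_pos': array([ 181.3298019 , -623.61359043,  230.19694878]), 'ee_rot': array([-9.60004239e-04,  9.90019824e-01,  1.40924888e-01,  3.85033222e-05]), 'contact_force': array([ 1.00324464, -0.72948723,  0.2124633 ]), 'wrist_torque': array([ 0.05117005,  0.01752908, -0.01871535]), 'opening': 85.55703890788388}
scene 408.3834234254496 408.3834234254496 284.93390640299424 204.6868426039777 [-0.05824842  0.          0.          0.          0.        ] [[0.828, 0.561, -0.008, -408.905], [-0.397, 0.595, 0.699, 155.053], [0.397, -0.575, 0.715, -1028.85], [0.0, 0.0, 0.0, 1.0]]
top 433.3399293336826 433.3399293336826 279.446266055534 210.43433344090957 [-0.05561277  0.          0.          0.          0.        ] [[-0.025, -1.0, 0.014, 5.296], [0.995, -0.023, 0.094, -490.063], [-0.093, 0.017, 0.995, -983.438], [0.0, 0.0, 0.0, 1.0]]
```

View pics/scene0.png

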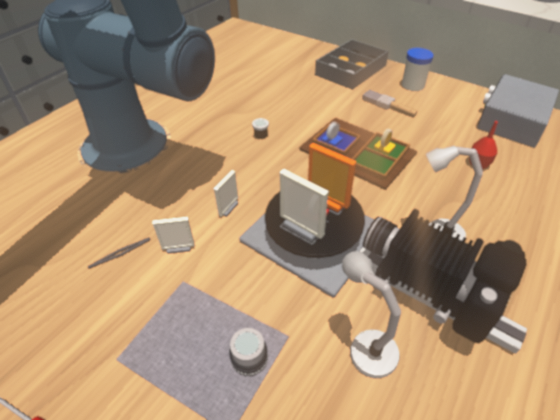

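View pics/top0.png

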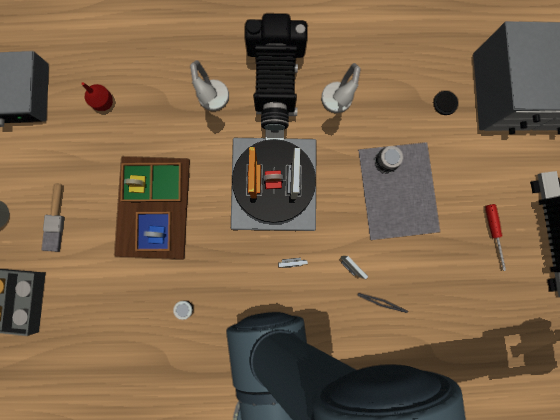

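```bash
cat > h.py <<'E'
import cv2,numpy as np
def cloud(d):
    H,W=d["depth"].shape
    K=np.array([[d["fx"],0,d["cx"]],[0,d["fy"],d["cy"]],[0,0,1]],float)
    v,u=np.mgrid[:H,:W]
    p=cv2.undistortPoints(np.stack([u,v],-1).reshape(-1,1,2).astype(float),K,np.array(d["D"],float)).reshape(H,W,2)
    z=d["depth"]; P=np.stack([p[...,0]*z,-p[...,1]*z,-z],-1)
    E=np.array(d["extrinsics"]); R,t=E[:3,:3],E[:3,3]
    w=(P-t)@R; w[z==0]=np.nan
    return w
def proj(d,X):
    K=np.array([[d["fx"],0,d["cx"]],[0,d["fy"],d["cy"]],[0,0,1]],float)
    E=np.array(d["extrinsics"]);c=np.atleast_2d(X)@E[:3,:3].T+E[:3,3]
    c=c*[1,-1,-1]
    return cv2.projectPoints(c.reshape(-1,1,3),np.zeros(3),np.zeros(3),K,np.array(d["D"],float))[0].reshape(-1,2)
def crop(im,x0,y0,x1,y1,s,fn):
    cv2.imwrite(fn,cv2.resize(im[y0:y1,x0:x1],None,fx=s,fy=s,interpolation=cv2.INTER_CUBIC))
E
python3 - <<'E'
from h import *
t=np.load("top0.npz");s=np.load("scene0.npz")
crop(t["color"],100,130,240,270,5,"pics/c1.png")
crop(t["color"],220,120,450,280,3.4,"pics/c2.png")
crop(s["color"],210,100,430,280,3.5,"pics/c3.png")
w=cloud(t)
for n,(u,v) in dict(redfoot=(273,180),capsule=(273,176),dif=(297,160),ref=(252,160),disc=(273,210),mat=(400,200),table=(330,300),silver=(155,235),brass=(136,183),green=(166,183),lens=(390,158),d1=(292,263),d2=(353,267),board=(180,240)).items(): print(n,np.round(w[v,u],1))
E
```

```text
redfoot [550.6   6.9  90.9]
capsule [555.4   6.8 114. ]
dif [574.5 -41.2 181.9]
ref [576.5  47.8 181.6]
disc [487.9   8.4  59.7]
mat [ 510.  -295.6    4.7]
table [ 279.  -119.9    1.3]
silver [438.1 271.8  62. ]
brass [555.8 314.8  62.9]
green [562.4 259.4  12.7]
lens [ 601.6 -262.2   56.1]
d1 [369.7 -29.8  84. ]
d2 [ 356.9 -164.9   66.8]
board [427.4 227.4   9.4]
```

View pics/c1.png

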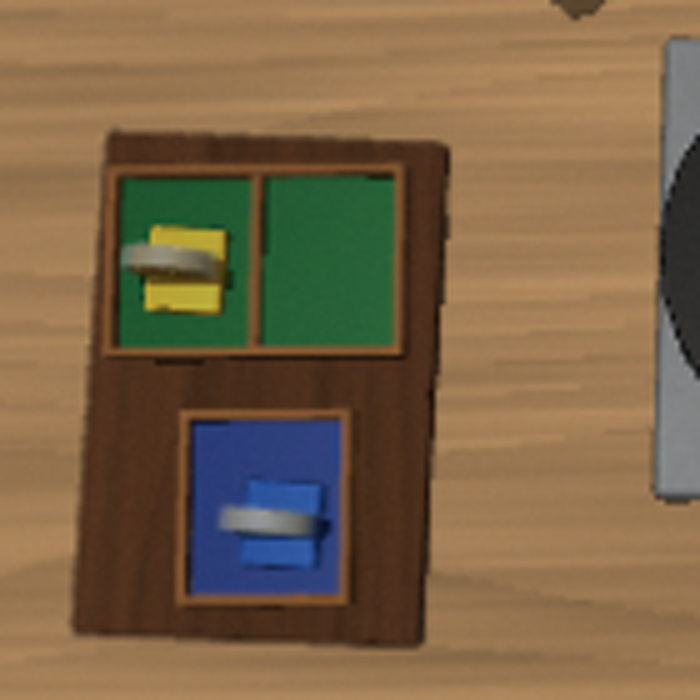

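View pics/c2.png

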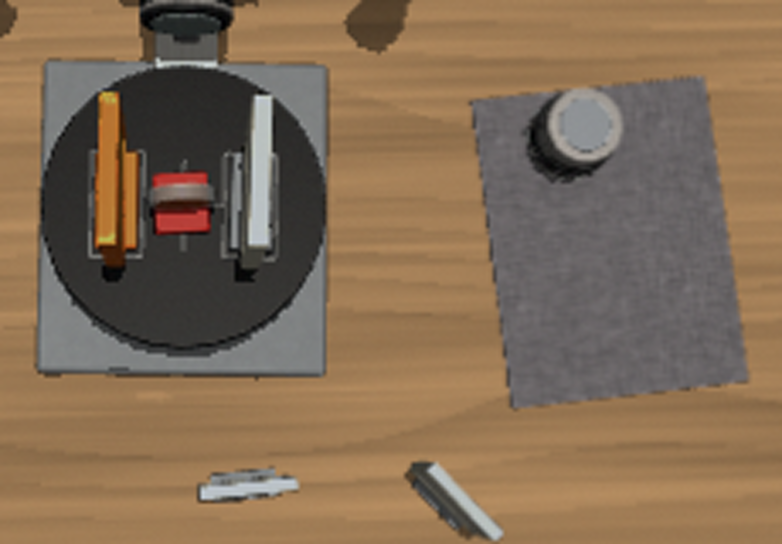

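View pics/c3.png

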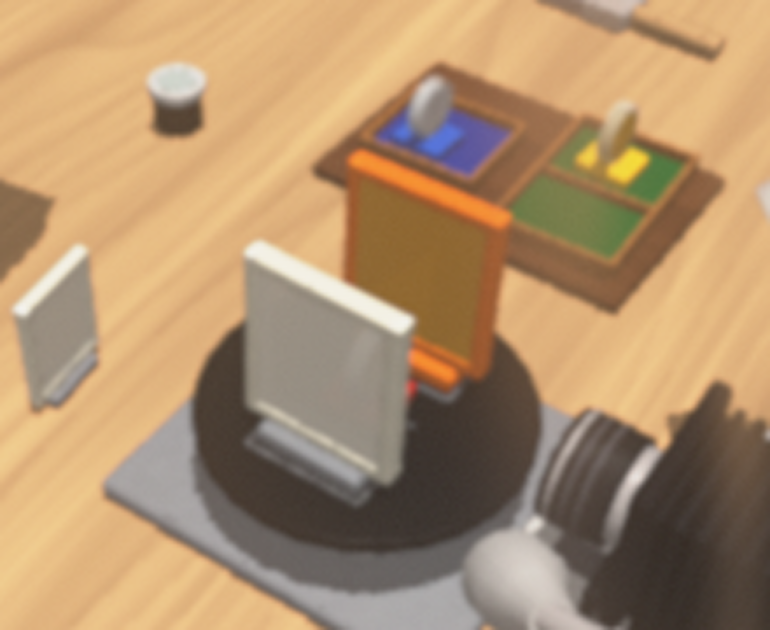

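```bash
cat > fit.py <<'E'
from h import *
def rect(w,m,lab=""):
    p=w[m][:,:2]; p=p[np.isfinite(p).all(1)]
    # largest cluster assumed
    c,(a,b),ang=cv2.minAreaRect(p.astype(np.float32))
    q=p-p.mean(0); ev,V=np.linalg.eigh(np.cov(q.T)); pr=V[:,1]; 
    an=np.degrees(np.arctan2(pr[1],pr[0])); an=(an+90)%180-90
    print(lab,len(p),"minrect c",np.round(c,1),"sz",np.round((a,b),1),"ang",round(ang,1),"| mean",p.mean(0).round(1),"pca ang",round(an,2),"z",np.nanmedian(w[m][:,2]).round(1))
def reg(w,x0,x1,y0,y1,z0,z1):
    return (w[...,0]>x0)&(w[...,0]<x1)&(w[...,1]>y0)&(w[...,1]<y1)&(w[...,2]>z0)&(w[...,2]<z1)
E
python3 - <<'E'
from fit import *
for n in("top","scene"):
    w=cloud(np.load(n+"0.npz")); print(n)
    rect(w,reg(w,480,620,-70,-15,177,186),"dif top")
    rect(w,reg(w,480,620,20,80,177,186),"ref top")
    rect(w,reg(w,500,600,-20,30,95,118),"copper cap")
    rect(w,reg(w,400,480,230,300,45,75),"silver cap")
    rect(w,reg(w,500,600,280,350,45,75),"brass cap")
    rect(w,reg(w,500,600,-20,30,66,75),"copper foot")
    rect(w,reg(w,400,480,230,300,22,28),"silver foot")
    rect(w,reg(w,500,600,280,350,22,28),"brass foot")
    rect(w,reg(w,430,680,-100,120,57,62),"disc")
    rect(w,reg(w,420,680,-120,130,11,17),"base")
    rect(w,reg(w,560,660,-320,-210,48,60),"lens")
    rect(w,reg(w,340,700,150,400,6.5,30),"board")
E
```

```text
top
dif top 271 minrect c [555.1 -38.9] sz [11.9 88.8] ang 87.3 | mean [554.9 -38.9] pca ang -3.5 z 180.6
ref top 268 minrect c [559.1  49.9] sz [11.9 88.6] ang 88.5 | mean [558.   49.3] pca ang -1.36 z 180.6
copper cap 108 minrect c [555.9   7.7] sz [10.1 41.2] ang 0.7 | mean [555.3   6.9] pca ang -89.49 z 109.1
silver cap 84 minrect c [440.5 279.6] sz [38.8  9.1] ang 88.0 | mean [440.6 276.7] pca ang 86.24 z 63.2
brass cap 102 minrect c [560.9 325.4] sz [41.4 10.3] ang 86.8 | mean [560.  322.4] pca ang 86.62 z 61.5
copper foot 168 minrect c [549.5   6.8] sz [53.  35.5] ang 3.4 | mean [552.6   6.7] pca ang 3.37 z 70.5
silver foot 254 minrect c [442. 274.] sz [50.3 73.8] ang 88.7 | mean [437. 273.] pca ang -13.74 z 24.5
brass foot 247 minrect c [557.3 318.5] sz [78.5 64.8] ang 5.4 | mean [554.  315.9] pca ang 3.99 z 24.1
disc 3108 minrect c [556.9   5.4] sz [187.6 188.2] ang 43.5 | mean [551.6   6.6] pca ang 3.24 z 60.2
base 1940 minrect c [556.1   6. ] sz [199.9 220.1] ang 87.5 | mean [533.1   5.9] pca ang -3.16 z 14.3
lens 366 minrect c [ 605.3 -265.9] sz [47.7 49.1] ang 76.2 | mea
[... 1299 characters left out ...]
] sz [166.6 241.8] ang 86.4 | mean [528.5 290. ] pca ang -7.69 z 15.7fit.py:6: RuntimeWarning: Mean of empty slice.
  q=p-p.mean(0); ev,V=np.linalg.eigh(np.cov(q.T)); pr=V[:,1];
  ret = um.true_divide(
  avg = a.mean(axis, **keepdims_kw)
fit.py:6: RuntimeWarning: Degrees of freedom <= 0 for slice
  q=p-p.mean(0); ev,V=np.linalg.eigh(np.cov(q.T)); pr=V[:,1];
  c *= np.true_divide(1, fact)
  c *= np.true_divide(1, fact)
fit.py:8: RuntimeWarning: Mean of empty slice.
  print(lab,len(p),"minrect c",np.round(c,1),"sz",np.round((a,b),1),"ang",round(ang,1),"| mean",p.mean(0).round(1),"pca ang",round(an,2),"z",np.nanmedian(w[m][:,2]).round(1))
  return np.nanmean(a, axis, out=out, keepdims=keepdims)
```

```bash
cat >> fit.py <<'E'
def toplane(d,uv,z):
    K=np.array([[d["fx"],0,d["cx"]],[0,d["fy"],d["cy"]],[0,0,1]],float)
    p=cv2.undistortPoints(np.array(uv,float).reshape(-1,1,2),K,np.array(d["D"],float)).reshape(-1,2)
    E=np.array(d["extrinsics"]);R,t=E[:3,:3],E[:3,3]
    c=-R.T@t; r=np.c_[p[:,0],-p[:,1],-np.ones(len(p))]@R
    s=(z-c[2])/r[:,2]; return (c+s[:,None]*r)
def edgefit(d,corners,z,size,lab,upd=40):
    """refine rectangle pose (x,y,yaw) of given size at plane z by maximizing gradient along outline"""
    from scipy.optimize import minimize
    g=cv2.cvtColor(d["color"],cv2.COLOR_BGR2GRAY).astype(np.float32)
    g=cv2.GaussianBlur(g,(0,0),0.8)
    G=np.hypot(cv2.Sobel(g,cv2.CV_32F,1,0),cv2.Sobel(g,cv2.CV_32F,0,1))
    return G
E
python3 - <<'E'
from fit import *
t=np.load("top0.npz")
def show(l,uv,z):
    P=toplane(t,uv,z)[:,:2]; print(l,"c",P.mean(0).round(1),"corners",P.round(1).tolist())
    for i in range(len(P)):
        e=P[(i+1)%len(P)]-P[i]; print("   ",np.linalg.norm(e).round(1),np.degrees(np.arctan2(e[1],e[0])).round(1))
c1=lambda a:[(100+x/5-.4,130+y/5-.4) for x,y in a]
c2=lambda a:[(220+x/3.4-.35,120+y/3.4-.35) for x,y in a]
show("greenbay floor",c1([(265,178),(393,178),(388,348),(262,348)]),15)
show("greentray top",c1([(110,165),(407,165),(403,354),(105,354)]),24)
show("bluetray top",c1([(181,409),(350,409),(349,604),(178,604)]),24)
show("board",c1([(108,130),(449,146),(422,646),(74,632)]),10)
show("mat",c2([(472,101),(705,77),(747,380),(513,408)]),3)
show("silver foot",c1([(247,480),(323,484),(319,569),(240,565)]),25)
show("brass foot",c1([(152,225),(227,230),(221,314),(144,309)]),25)
show("copper foot",c2([(153,172),(206,172),(210,232),(155,234)]),70)
show("dif top",c2([(253,96),(272,97),(271,247),(248,248)]),180)
show("ref top",c2([(98,93),(119,92),(116,246),(95,246)]),180)
show("base",c2([(45,60),(328,66),(324,376),(37,374)]),14)
E
python3 - <<'E'
import sys;sys.path.insert(0,'.')
from fit import *
t=np.load("top0.npz")
# 8x warped orthophotos at z=60 plane, 2px/mm: x up, y left
def ortho(z,x0,x1,y0,y1,s,fn):
    H,W=int((x1-x0)*s),int((y1-y0)*s)
    v,u=np.mgrid[:H,:W]; X=np.stack([x1-v/s,y1-u/s,np.full(v.shape,z)],-1).reshape(-1,3)
    m=proj(t,X).reshape(H,W,2).astype(np.float32)
    cv2.imwrite(fn,cv2.remap(t["color"],m,None,cv2.INTER_CUBIC))
ortho(60,480,630,-80,100,4,"pics/o60.png")
ortho(180,490,620,-70,80,4,"pics/o180.png")
E
```

```text
greenbay floor c [564.1 261.3] corners [[605.4, 290.8], [603.9, 230.0], [522.9, 232.4], [524.3, 291.8]]
    60.8 -91.4
    81.0 178.3
    59.4 88.6
    81.1 -0.7
greentray top c [565.2 292.4] corners [[611.7, 361.7], [608.0, 221.4], [518.8, 223.5], [522.2, 363.0]]
    140.3 -91.5
    89.2 178.7
    139.5 88.6
    89.5 -0.8
bluetray top c [449.5 288.1] corners [[495.6, 327.1], [493.7, 248.2], [403.6, 248.9], [405.3, 328.1]]
    78.9 -91.3
    90.1 179.6
    79.2 88.7
    90.3 -0.6
board c [507.1 293. ] corners [[631.7, 367.8], [619.7, 204.4], [383.4, 218.2], [393.4, 381.5]]
    163.9 -94.2
    236.7 176.6
    163.6 86.5
    238.7 -3.3
mat c [ 533.9 -295.1] corners [[635.5, -201.4], [650.1, -370.5], [432.6, -387.7], [417.4, -220.8]]
    169.7 -85.1
    218.2 -175.5
    167.6 95.2
    219.0 5.1
silver foot c [440.9 279.5] corners [[461.8, 295.9], [459.1, 260.6], [420.0, 262.5], [422.6, 299.0]]
    35.4 -94.3
    39.2 177.2
    36.7 85.9
    39.3 -4.7
brass foot c [560.9 324.9] corners [[582.3, 341.1], [579.1, 305.7], [539.5, 308.3], [542.7, 344.5]]
    35.5 -95.3
    39.7 176.3
    36.3 84.9
    39.7 -4.9
copper foot c [555.9   7.1] corners [[576.5, 25.0], [575.8, -9.8], [535.9, -11.5], [535.4, 24.5]]
    34.8 -91.3
    39.9 -177.7
    36.0 90.8
    41.1 0.6
dif top c [554.6 -39.5] corners [[599.6, -36.2], [598.7, -47.3], [510.2, -44.0], [510.0, -30.7]]
    11.1 -94.3
    88.5 177.9
    13.3 91.2
    89.8 -3.5
ref top c [558.2  49.9] corners [[603.3, 54.4], [603.6, 42.1], [512.9, 45.6], [513.2, 57.7]]
    12.3 -88.5
    90.8 177.8
    12.1 88.7
    90.2 -2.1
base c [554.9   5.3] corners [[668.5, 99.8], [659.9, -98.6], [442.5, -88.5], [448.6, 108.4]]
    198.6 -92.5
    217.7 177.4
    197.0 88.2
    220.1 -2.2
```

View pics/o60.png

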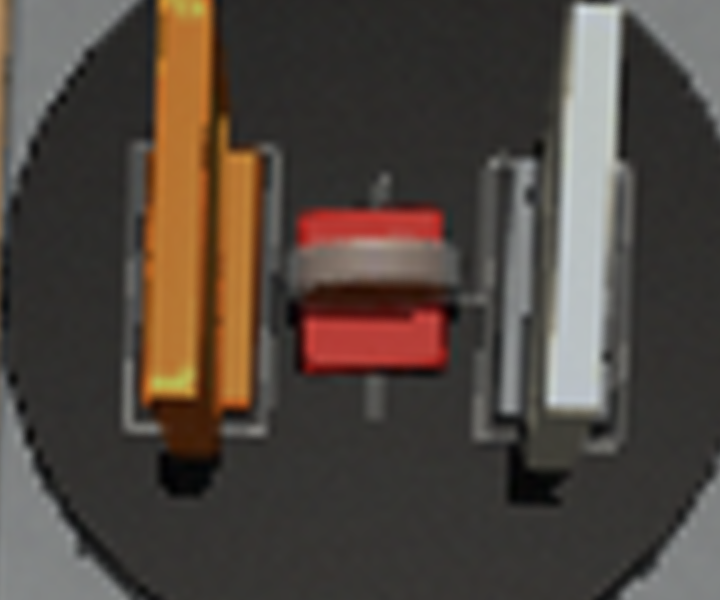

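View pics/o180.png

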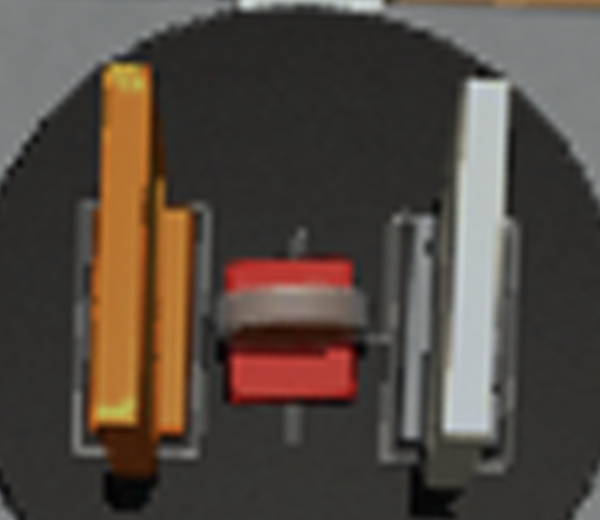

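Candidates for the diffuser in the top view are the large white panel on the disc at (297,185), a small white panel at (292,263) and another small one at (353,267). I choose the one on the disc: it is the largest, and its top edge is 90 mm long at z = 180. The close crop c2 confirms this. The silver coin is at (155,235) in the blue tray, and the copper coin is at (273,180) on the red foot.

I'll move towards the diffuser.

Request:
play_rows(motion=[[0.2, [0.03, -0.03, 0], 6.5], [0.2, [0.03, -0.03, 0], 6.5], [0.2, [0.03, -0.03, 0], 6.5], [0.2, [0.024, -0.043, 0], 0], [0.2, [0.024, -0.043, 0], 0], [0.2, [0.024, -0.043, 0], 0], [0.2, [0.024, -0.043, 0], 0], [0.2, [0.024, -0.043, 0], 0]])

```text
time_s: 0.9
eef_pos: [390.5, -310.4, 226.5]
ee_rot: [-0.004, 0.999, -0.042, -0.001]
contact_force: [0.6, -0.6, -0.1]
opening: 51.2
```

```bash
cat > go.py <<'E'
import sys,numpy as np
from workcell import sensors
from scipy.spatial.transform import Rotation as Ro
def st(): 
    s=sensors.state(); q=s["ee_rot"]; R=Ro.from_quat([q[1],q[2],q[3],q[0]]).as_matrix()
    return s,R
def rep(T=None,psi=None):
    s,R=st(); h=np.degrees(np.arctan2(R[1,0],R[0,0]))
    print("t",round(s["time_s"],2),"p",s["eef_pos"].round(1),"psi",round(h,2),"tiltz",R[:,2].round(3)[:2],"open",round(s["opening"],1),"F",s["contact_force"].round(1),"q",s["joint_pos"].round(2))
    if psi is not None:
        print("turn",round(h-psi,2))
    if T is not None:
        d=np.array(T)-s["eef_pos"]; print("tool shift now",(R.T@d).round(1), end=" ")
        if psi is not None:
            c,sn=np.cos(np.radians(psi)),np.sin(np.radians(psi)); print("after turn",np.round([d[0]*c+d[1]*sn,d[0]*sn-d[1]*c,-d[2]],1))
if __name__=="__main__":
    a=list(map(float,sys.argv[1:])); rep(a[:3] if len(a)>=3 else None,a[3] if len(a)>3 else None)
E
python3 go.py 554.6 -38.9 230 -3.2
```

```text
t 0.9 p [ 390.5 -310.4  226.5] psi -4.79 tiltz [-0.002  0.007] open 51.2 F [ 0.6 -0.6 -0.1] q [-0.9  -0.11  1.94  0.    1.32  0.75]
turn -1.59
tool shift now [ 140.8 -284.3   -1.9] after turn [ 148.7 -280.2   -3.5]
```

Request:
play_rows(motion=[[0.2, [0.023, -0.044, -0.002], -0.8], [0.2, [0.023, -0.044, -0.002], -0.8], [0.2, [0.024, -0.044, 0], 0], [0.2, [0.024, -0.044, 0], 0], [0.2, [0.024, -0.044, 0], 0], [0.2, [0.02, -0.035, 0], 0], [0.2, [0, 0, 0], 0], [0.2, [0, 0, 0], 0]])

```text
time_s: 1.7
eef_pos: [543.4, -55.5, 229.6]
ee_rot: [-0.004, 1.0, -0.023, -0.002]
contact_force: [0.4, -0.4, -0.1]
opening: 51.4
```

```bash
python3 go.py 554.6 -38.9 147 -3.2
```

```text
t 1.7 p [543.4 -55.5 229.6] psi -2.66 tiltz [-0.004  0.009] open 51.4 F [ 0.4 -0.4 -0.1] q [-0.31  0.01  1.82  0.01  1.32  1.3 ]
turn 0.54
tool shift now [ 10.8 -16.4  82.7] after turn [ 10.2 -17.2  82.6]
```

Request:
play_rows(motion=[[0.2, [0.0055, -0.0085, 0], 0.4], [0.2, [0.0055, -0.0085, 0], 0.1], [0.2, [0, 0, 0.02], 0], [0.2, [0, 0, 0], 0], [0.2, [0, 0, 0], 0]])

```text
time_s: 2.2
eef_pos: [555.7, -40.5, 209.7]
ee_rot: [-0.004, 1.0, -0.031, -0.002]
contact_force: [0.6, -0.9, 0.6]
opening: 51.1
```

```bash
python3 go.py 554.6 -38.9 147 -3.2
python3 - <<'E'
from h import *
from workcell import cams
d=cams.get_image("scene"); crop(d["color"],210,60,430,280,2.7,"pics/s1.png")
E
```

```text
t 2.2 p [555.7 -40.5 209.7] psi -3.57 tiltz [-0.004  0.009] open 51.1 F [ 0.6 -0.9  0.6] q [-0.28  0.05  1.81  0.01  1.28  1.35]
turn -0.37
tool shift now [-1.  -1.  62.8] after turn [-1.2 -1.5 62.7]
```

View pics/s1.png

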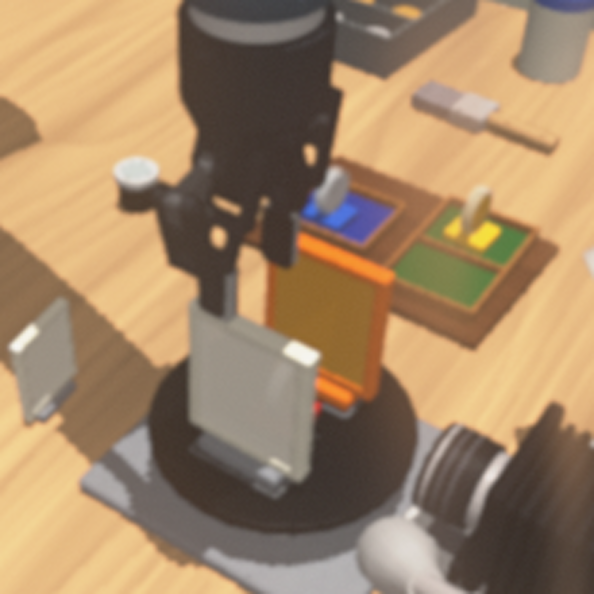

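Run:
```python
from h import *
s=np.load("scene0.npz")
p=proj(s,[[555.7,-40.5,220],[555.7,-66,220],[555.7,-15,220],[555,-39,180],[510,-38,180],[600,-40,180]])
print(((p-[210,60])*2.7).round())
```

```text
[[249. 278.]
 [224. 303.]
 [272. 255.]
 [248. 328.]
 [187. 300.]
 [312. 358.]]
```

The fingers straddle the diffuser's top edge: the near tip is at crop pixel (220,305), where the calibration predicts it. I'll descend and close.

Request:
play_rows(motion=[[0.2, [-0.001, -0.001, 0.03], -0.4], [0.2, [0, 0, 0.025], 0], [0.2, [0, 0, 0.007], 0], [0.2, [0, 0, 0], 0], [-1, [0, 0, 0], 0], [-1, [0, 0, 0], 0], [-1, [0, 0, 0], 0], [-1, [0, 0, 0], 0]])

```text
time_s: 3.05
eef_pos: [558.9, -41.4, 154.5]
ee_rot: [-0.003, 1.0, -0.029, 0.004]
contact_force: [0.2, 0.7, -3.4]
opening: 10.9
```

```bash
python3 go.py 554.6 -38.9 147 -3.2
```

```text
t 3.05 p [558.9 -41.4 154.5] psi -3.32 tiltz [0.008 0.005] open 10.9 F [ 0.2  0.7 -3.4] q [-0.28  0.12  1.85  0.01  1.17  1.35]
turn -0.12
tool shift now [-4.5 -2.2  7.5] after turn [-4.5 -2.3  7.5]
```

Request:
play_rows(motion=[[-1, [0, 0, 0], 0], [-1, [0, 0, 0], 0]])

```text
time_s: 3.25
eef_pos: [558.7, -41.3, 154.5]
ee_rot: [-0.003, 1.0, -0.029, 0.004]
contact_force: [-0.2, 0.7, -1.9]
opening: 10.9
```

```bash
python3 go.py 554.6 -38.9 147 -3.2;python3 - <<'E'
from fit import *
from workcell import cams
for n in("top","scene"):
    d=cams.get_image(n);w=cloud(d); rect(w,reg(w,480,620,-70,-15,177,186),"dif top"); rect(w,reg(w,480,620,20,80,177,186),"ref top")
E
```

```text
t 3.25 p [558.7 -41.3 154.5] psi -3.32 tiltz [0.008 0.005] open 10.9 F [-0.2  0.7 -1.9] q [-0.28  0.12  1.85  0.01  1.17  1.35]
turn -0.12
tool shift now [-4.3 -2.1  7.5] after turn [-4.3 -2.2  7.5]
dif top 0 minrect c [0. 0.] sz [0. 0.] ang 0.0 | mean [nan nan] pca ang nan z nan
ref top 236 minrect c [559.2  49.6] sz [11.4 88.8] ang 87.5 | mean [563.6  49.7] pca ang -3.37 z 180.4
dif top 223 minrect c [576.2 -50. ] sz [36.  43.1] ang 70.7 | mean [577.1 -46.1] pca ang 13.85 z 180.9
ref top 184 minrect c [575.5  51.3] sz [14.3 58.1] ang 87.2 | mean [576.8  49.8] pca ang -2.5 z 180.1fit.py:6: RuntimeWarning: Mean of empty slice.
  q=p-p.mean(0); ev,V=np.linalg.eigh(np.cov(q.T)); pr=V[:,1];
  ret = um.true_divide(
  avg = a.mean(axis, **keepdims_kw)
fit.py:6: RuntimeWarning: Degrees of freedom <= 0 for slice
  q=p-p.mean(0); ev,V=np.linalg.eigh(np.cov(q.T)); pr=V[:,1];
  c *= np.true_divide(1, fact)
  c *= np.true_divide(1, fact)
fit.py:8: RuntimeWarning: Mean of empty slice.
  print(lab,len(p),"minrect c",np.round(c,1),"sz",np.round((a,b),1),"ang",round(ang,1),"| mean",p.mean(0).round(1),"pca ang",round(an,2),"z",np.nanmedian(w[m][:,2]).round(1))
  return np.nanmean(a, axis, out=out, keepdims=keepdims)
```

Run:
```python
from h import *
from workcell import cams
for n,b in(("top",(230,130,320,220)),("scene",(260,150,360,250))):
    d=cams.get_image(n); a=np.load(n+"0.npz")["color"]; np.savez(n+"1.npz",**d)
    x0,y0,x1,y1=b
    im=np.hstack([a[y0:y1,x0:x1],d["color"][y0:y1,x0:x1]])
    cv2.imwrite(f"pics/{n}cmp1.png",cv2.resize(im,None,fx=4,fy=4,interpolation=cv2.INTER_CUBIC))
```

```text
(no output)
```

View pics/topcmp1.png

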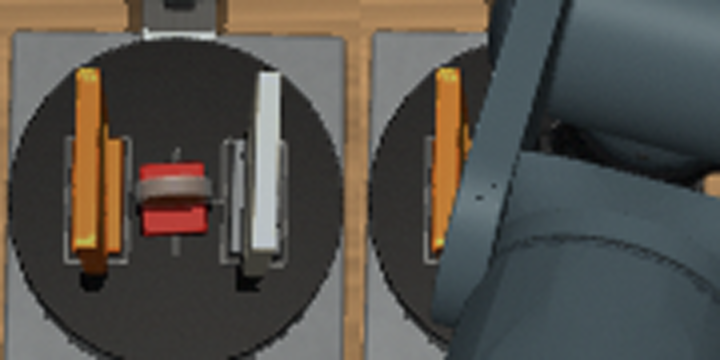

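View pics/scenecmp1.png

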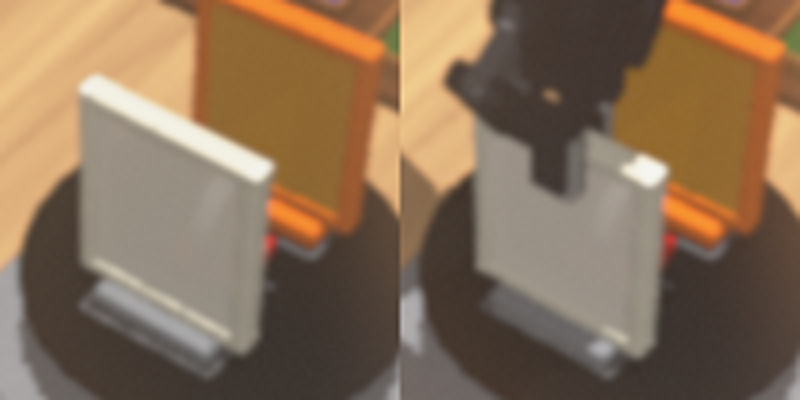

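Request:
play_rows(motion=[[-1, [0, 0, -0.015], 0], [-1, [0, 0, -0.025], 0], [-1, [0, 0, -0.03], 0], [-1, [0, 0, 0], 0]])

```text
time_s: 3.85
eef_pos: [557.9, -41.7, 228.5]
ee_rot: [-0.003, 1.0, -0.029, 0.003]
contact_force: [0.7, -0.1, -2.3]
opening: 11.1
```

```bash
python3 go.py 494 -255 220 -3.2
python3 - <<'E'
from h import *
from workcell import cams
d=cams.get_image("scene"); crop(d["color"],200,60,420,280,2.7,"pics/s2.png")
E
```

```text
t 3.85 p [557.9 -41.7 228.5] psi -3.31 tiltz [0.007 0.006] open 11.1 F [ 0.7 -0.1 -2.3] q [-0.28  0.03  1.8   0.01  1.31  1.35]
turn -0.11
tool shift now [-51.5 216.7   6.8] after turn [-51.9 216.6   8.5]
```

View pics/s2.png

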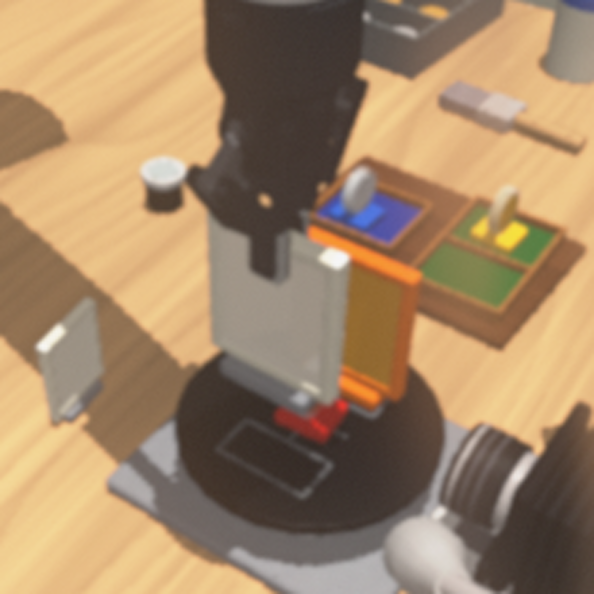

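The diffuser is lifted, upright and clear, and its empty outline shows at crop (275,460). Next is the mat.

Request:
play_rows(motion=[[-1, [-0.006, 0.025, 0], 0], [-1, [-0.01, 0.045, 0], 0], [-1, [-0.01, 0.045, 0], 0], [-1, [-0.01, 0.045, 0], 0], [-1, [-0.01, 0.035, 0.02], 0], [-1, [-0.005, 0.02, 0.02], 0], [-1, [0, 0, 0.02], 0], [-1, [0, 0, 0], 0]])

```text
time_s: 4.7
eef_pos: [486.1, -257.1, 152.4]
ee_rot: [-0.007, 1.0, -0.028, -0.004]
contact_force: [-0.8, 1.0, -2.8]
opening: 11.2
```

```bash
python3 go.py 494 -255 98 -3.2
```

```text
t 4.7 p [ 486.1 -257.1  152.4] psi -3.19 tiltz [-0.008  0.014] open 11.2 F [-0.8  1.  -2.8] q [-0.7   0.11  1.87  0.01  1.18  0.93]
turn 0.01
tool shift now [ 8.2 -1.8 54.3] after turn [ 7.7 -2.6 54.4]
```

Request:
play_rows(motion=[[-1, [0.008, -0.002, 0.02], 0], [-1, [0, 0, 0.02], 0], [-1, [0, 0, 0.01], 0], [-1, [0, 0, 0], 0]])

```text
time_s: 5.1
eef_pos: [494.1, -253.5, 100.7]
ee_rot: [-0.008, 1.0, -0.027, -0.005]
contact_force: [0.5, -0.8, -1.8]
opening: 11.0
```

```bash
python3 go.py 494 -255 98 -3.2
```

```text
t 5.1 p [ 494.1 -253.5  100.7] psi -3.12 tiltz [-0.009  0.016] open 11.0 F [ 0.5 -0.8 -1.8] q [-0.68  0.19  1.88  0.01  1.09  0.94]
turn 0.08
tool shift now [0.1 1.5 2.7] after turn [0.  1.5 2.7]
```

Request:
play_rows(motion=[[-1, [0, 0, 0.002], 0], [-1, [0, 0, 0.001], 0], [-1, [0, 0, 0.0], 0]])

```text
time_s: 5.4
eef_pos: [495.3, -253.8, 100.0]
ee_rot: [-0.007, 1.0, -0.027, -0.003]
contact_force: [0.2, 0.0, -2.7]
opening: 10.8
```

```bash
python3 go.py 494 -255 98 -3.2
```

```text
t 5.4 p [ 495.3 -253.8  100. ] psi -3.07 tiltz [-0.006  0.013] open 10.8 F [ 0.2  0.  -2.7] q [-0.68  0.19  1.88  0.01  1.08  0.94]
turn 0.13
tool shift now [-1.3  1.3  2. ] after turn [-1.3  1.3  2. ]
```

Request:
play_rows(motion=[[-1, [0, 0, 0.003], 0], [-1, [0, 0, 0.002], 0], [-1, [0, 0, 0.001], 0]])

```text
time_s: 5.7
eef_pos: [496.4, -254.6, 97.1]
ee_rot: [-0.006, 1.0, -0.027, -0.002]
contact_force: [-4.0, 2.2, 6.5]
opening: 11.1
```

```bash
python3 go.py 494 -255 98 -3.2
```

```text
t 5.7 p [ 496.4 -254.6   97.1] psi -3.05 tiltz [-0.004  0.012] open 11.1 F [-4.   2.2  6.5] q [-0.68  0.2   1.88  0.01  1.08  0.94]
turn 0.15
tool shift now [-2.4  0.5 -0.9] after turn [-2.4  0.6 -0.9]
```

Request:
play_rows(motion=[[-1, [0, 0, 0], 0], [-0.3, [0, 0, 0], 0], [0.1, [0, 0, 0], 0], [0.2, [0, 0, 0], 0]])

```text
time_s: 6.1
eef_pos: [497.5, -255.6, 98.2]
ee_rot: [-0.005, 1.0, -0.027, -0.001]
contact_force: [-0.5, 1.0, 0.4]
opening: 51.1
```

```bash
python3 go.py 558.5 49.8 230 -1.9
```

```text
t 6.1 p [ 497.5 -255.6   98.2] psi -3.07 tiltz [-0.001  0.009] open 51.1 F [-0.5  1.   0.4] q [-0.68  0.2   1.88  0.01  1.07  0.94]
turn -1.17
tool shift now [  44.4 -309.4 -129.1] after turn [  50.8 -307.2 -131.8]
```

Request:
play_rows(motion=[[0.2, [0, 0, -0.04], 0], [0.2, [0, 0, -0.05], 0], [0.2, [0, 0, -0.045], -0.6], [0.2, [0.008, -0.049, 0], -0.5], [0.2, [0.008, -0.049, 0], 0], [0.2, [0.008, -0.049, 0], 0], [0.2, [0.008, -0.049, 0], 0], [0.2, [0.008, -0.049, 0], 0]])

```text
time_s: 6.9
eef_pos: [549.3, -14.1, 243.5]
ee_rot: [-0.004, 1.0, -0.023, 0.003]
contact_force: [0.0, -1.2, -0.4]
opening: 51.2
```

```bash
python3 go.py 558.5 49.8 230 -1.9
```

```text
t 6.9 p [549.3 -14.1 243.5] psi -2.67 tiltz [0.007 0.007] open 51.2 F [ 0.  -1.2 -0.4] q [-0.24 -0.    1.81  0.01  1.33  1.38]
turn -0.77
tool shift now [  6.1 -64.1  14.1] after turn [  7.1 -64.2  13.5]
```

Request:
play_rows(motion=[[0.2, [0.003, -0.04, 0], -0.4], [0.2, [0.002, -0.02, 0.01], -0.4], [0.2, [0, 0, 0.015], 0], [0.2, [0, 0, 0], 0], [0.2, [0, 0, 0], 0]])

```text
time_s: 7.4
eef_pos: [557.9, 53.0, 219.0]
ee_rot: [-0.004, 1.0, -0.012, 0.005]
contact_force: [-0.3, -1.0, 0.5]
opening: 50.9
```

```bash
python3 go.py 558.5 49.8 150 -1.9
python3 - <<'E'
from fit import *
from workcell import cams
d=cams.get_image("top"); np.savez("top2.npz",**d);w=cloud(d)
rect(w,reg(w,430,560,-285,-220,119,128),"dif on mat")
crop(d["color"],300,130,450,280,4,"pics/t2.png")
d=cams.get_image("scene"); np.savez("scene2.npz",**d);crop(d["color"],110,170,330,410,2.5,"pics/s3.png")
w=cloud(d);rect(w,reg(w,430,560,-285,-220,119,128),"dif on mat")
E
```

```text
t 7.4 p [557.9  53.  219. ] psi -1.39 tiltz [0.01  0.007] open 50.9 F [-0.3 -1.   0.5] q [-0.11  0.04  1.81  0.01  1.28  1.48]
turn 0.51
tool shift now [-0.   3.7 69. ] after turn [ 0.7  3.2 69. ]
dif on mat 276 minrect c [ 492.8 -254. ] sz [13.7 89.5] ang 86.7 | mean [ 492.  -253.8] pca ang -2.82 z 123.5
dif on mat 453 minrect c [ 492.9 -252.7] sz [13.3 91.9] ang 87.6 | mean [ 495.2 -253.7] pca ang -2.5 z 122.8
```

View pics/s3.png

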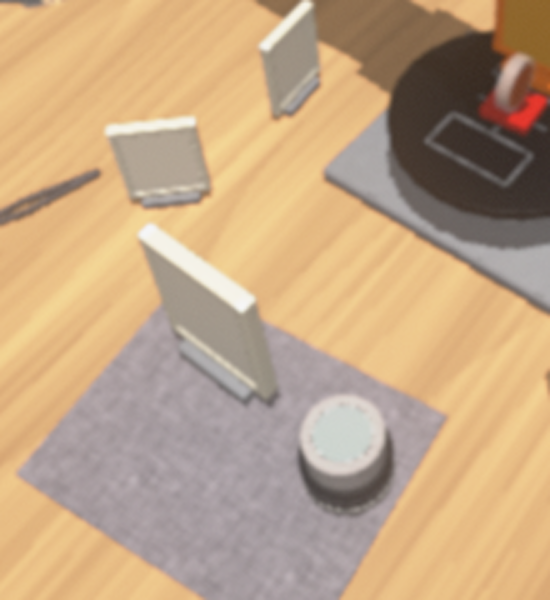

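View pics/t2.png

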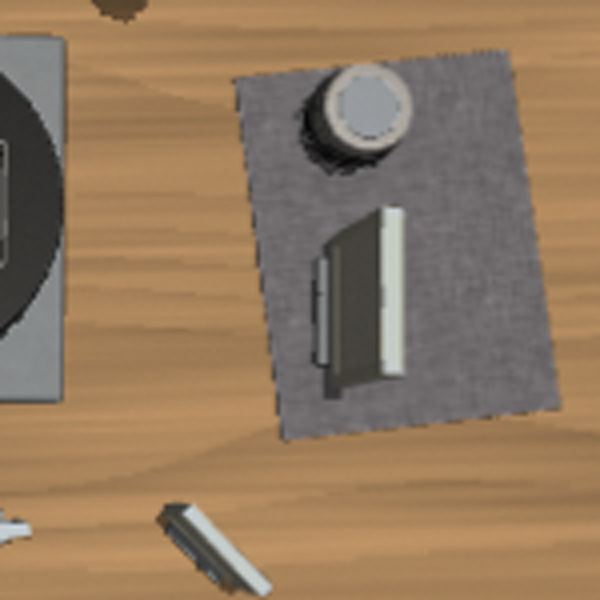

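The diffuser stands upright on the mat at (493,-254), and the camera and robot agree to within 1 mm. Now the reflector.

Request:
play_rows(motion=[[0.2, [0.0005, 0.004, 0], 0.5], [0.2, [0, 0, 0.01], 0], [0.2, [0, 0, 0], 0], [0.2, [0, 0, 0], 0]])

```text
time_s: 7.9
eef_pos: [559.1, 45.6, 209.4]
ee_rot: [-0.003, 1.0, -0.02, 0.006]
contact_force: [0.5, 0.0, 1.1]
opening: 51.4
```

```bash
python3 go.py 558.5 49.8 150 -1.9
```

```text
t 7.9 p [559.1  45.6 209.4] psi -2.24 tiltz [0.012 0.007] open 51.4 F [0.5 0.  1.1] q [-0.12  0.05  1.82  0.01  1.26  1.48]
turn -0.34
tool shift now [-1.5 -3.8 59.4] after turn [-0.8 -4.2 59.4]
```

Request:
play_rows(motion=[[0.2, [-0.001, -0.003, 0.01], -0.3], [0.2, [0, 0, 0.01], 0], [0.2, [0, 0, 0], 0], [0.2, [0, 0, 0], 0]])

```text
time_s: 8.3
eef_pos: [558.1, 49.1, 187.0]
ee_rot: [-0.004, 1.0, -0.017, 0.005]
contact_force: [-0.1, -1.1, -0.4]
opening: 51.2
```

```bash
python3 go.py 558.5 49.8 150 -1.9
```

```text
t 8.3 p [558.1  49.1 187. ] psi -1.91 tiltz [0.011 0.007] open 51.2 F [-0.1 -1.1 -0.4] q [-0.12  0.07  1.83  0.01  1.22  1.48]
turn -0.01
tool shift now [ 0.  -0.4 37. ] after turn [ 0.4 -0.7 37. ]
```

Request:
play_rows(motion=[[0.2, [0, -0.001, 0.02], 0], [0.2, [0, 0, 0.015], 0], [0.2, [0, 0, 0.004], 0], [0.2, [0, 0, 0], 0], [0.2, [0, 0, 0], 0]])

```text
time_s: 8.8
eef_pos: [559.5, 50.5, 147.6]
ee_rot: [-0.003, 1.0, -0.016, 0.006]
contact_force: [0.4, 0.4, -0.2]
opening: 51.4
```

```bash
python3 go.py 558.5 49.8 150 -1.9
```

```text
t 8.8 p [559.5  50.5 147.6] psi -1.88 tiltz [0.013 0.007] open 51.4 F [ 0.4  0.4 -0.2] q [-0.12  0.12  1.86  0.01  1.15  1.48]
turn 0.02
tool shift now [-0.9  0.7 -2.4] after turn [-1.   0.7 -2.4]
```

Request:
play_rows(motion=[[-1, [0, 0.0005, 0], 0], [-1, [0, 0, 0], 0], [-1, [0, 0, 0], 0], [-1, [0, 0, 0], 0], [-1, [0, 0, 0], 0]])

```text
time_s: 9.3
eef_pos: [560.4, 49.8, 149.5]
ee_rot: [-0.003, 1.0, -0.016, 0.008]
contact_force: [1.0, -0.9, -0.6]
opening: 11.1
```

```bash
python3 go.py 558.5 49.8 150 -1.9
```

```text
t 9.3 p [560.4  49.8 149.5] psi -1.88 tiltz [0.016 0.006] open 11.1 F [ 1.  -0.9 -0.6] q [-0.12  0.12  1.86  0.01  1.15  1.48]
turn 0.02
tool shift now [-1.9  0.1 -0.6] after turn [-1.9  0.1 -0.5]
```

Request:
play_rows(motion=[[-1, [0, 0, -0.02], 0], [-1, [0, 0, -0.04], 0], [-1, [0, 0, -0.04], 0], [-1, [0, 0, -0.01], 0], [-1, [-0.004, 0.02, 0], 0], [-1, [-0.009, 0.045, 0], 0], [-1, [-0.009, 0.045, 0], 0], [-1, [-0.009, 0.045, 0], 0]])

```text
time_s: 10.1
eef_pos: [519.7, -103.9, 255.3]
ee_rot: [-0.005, 1.0, -0.011, 0.003]
contact_force: [0.9, -0.8, -2.4]
opening: 11.0
```

```bash
python3 go.py 492 -325 250 -1.9
```

```text
t 10.1 p [ 519.7 -103.9  255.3] psi -1.28 tiltz [0.007 0.009] open 11.0 F [ 0.9 -0.8 -2.4] q [-0.42 -0.06  1.84  0.01  1.36  1.17]
turn 0.62
tool shift now [-22.8 221.7   3.1] after turn [-20.3 221.9   5.3]
```

Request:
play_rows(motion=[[-1, [-0.003, 0.045, 0], 0.4], [-1, [-0.003, 0.045, 0], 0.2], [-1, [-0.003, 0.045, 0], 0], [-1, [-0.003, 0.04, 0], 0], [-1, [-0.003, 0.025, 0], 0], [-1, [0, 0.01, 0], 0], [-1, [0, 0, 0], 0], [-1, [0, 0, 0], 0]])

```text
time_s: 10.9
eef_pos: [490.7, -322.9, 240.9]
ee_rot: [-0.01, 1.0, -0.02, -0.003]
contact_force: [0.3, 0.6, -2.5]
opening: 11.1
```

```bash
python3 go.py 492 -325 93 -1.9
```

```text
t 10.9 p [ 490.7 -322.9  240.9] psi -2.31 tiltz [-0.005  0.019] open 11.1 F [ 0.3  0.6 -2.5] q [-0.78  0.1   1.7   0.01  1.35  0.83]
turn -0.41
tool shift now [  2.2   4.9 147.8] after turn [  1.4   2.  147.9]
```

Request:
play_rows(motion=[[-1, [0.001, 0.004, 0.03], 0], [-1, [0, 0, 0.045], 0], [-1, [0, 0, 0.035], 0], [-1, [0, 0, 0.02], 0], [-1, [0, 0, 0.01], 0], [-1, [0, 0, 0], 0], [-1, [0, 0, 0], 0]])

```text
time_s: 11.6
eef_pos: [495.5, -315.5, 98.8]
ee_rot: [-0.009, 1.0, -0.014, -0.0]
contact_force: [0.7, -0.8, -0.6]
opening: 11.3
```

```bash
python3 go.py 492 -325 93 -1.9
```

```text
t 11.6 p [ 495.5 -315.5   98.8] psi -1.63 tiltz [-0.     0.018] open 11.3 F [ 0.7 -0.8 -0.6] q [-0.77  0.26  1.8   0.01  1.09  0.83]
turn 0.27
tool shift now [-3.3  9.7  5.7] after turn [-3.2  9.6  5.8]
```

Request:
play_rows(motion=[[-1, [-0.002, 0.006, 0.002], 0], [-1, [0, 0.002, 0.003], 0], [-1, [0, 0, 0.003], 0], [-1, [0, 0, 0.001], 0]])

```text
time_s: 12.0
eef_pos: [495.6, -326.0, 94.0]
ee_rot: [-0.006, 1.0, -0.014, 0.003]
contact_force: [-0.5, 0.4, -1.3]
opening: 11.1
```

```bash
python3 go.py 492 -325 93 -1.9
```

```text
t 12.0 p [ 495.6 -326.    94. ] psi -1.6 tiltz [0.006 0.012] open 11.1 F [-0.5  0.4 -1.3] q [-0.78  0.28  1.79  0.01  1.08  0.81]
turn 0.3
tool shift now [-3.7 -0.9  1. ] after turn [-3.7 -0.9  1. ]
```

Request:
play_rows(motion=[[-1, [0, 0, 0.003], 0], [-1, [0, 0, 0.002], 0], [-1, [0, 0, 0], 0]])

```text
time_s: 12.3
eef_pos: [496.6, -327.3, 93.4]
ee_rot: [-0.005, 1.0, -0.014, 0.003]
contact_force: [-0.3, 0.5, -2.2]
opening: 11.0
```

```bash
python3 go.py 492 -325 93 -1.9
```

```text
t 12.3 p [ 496.6 -327.3   93.4] psi -1.6 tiltz [0.007 0.011] open 11.0 F [-0.3  0.5 -2.2] q [-0.78  0.28  1.79  0.01  1.08  0.81]
turn 0.3
tool shift now [-4.7 -2.2  0.4] after turn [-4.7 -2.1  0.4]
```

Request:
play_rows(motion=[[-1, [0, 0, 0.003], 0], [-1, [0, 0, 0.002], 0], [-1, [0, 0, 0.001], 0]])

```text
time_s: 12.6
eef_pos: [497.4, -328.1, 92.7]
ee_rot: [-0.005, 1.0, -0.014, 0.003]
contact_force: [-2.8, 1.8, 2.8]
opening: 11.2
```

```bash
python3 go.py 492 -325 93 -1.9
```

```text
t 12.6 p [ 497.4 -328.1   92.7] psi -1.56 tiltz [0.006 0.011] open 11.2 F [-2.8  1.8  2.8] q [-0.78  0.28  1.79  0.01  1.08  0.81]
turn 0.34
tool shift now [-5.5 -2.9 -0.3] after turn [-5.5 -2.9 -0.3]
```

Request:
play_rows(motion=[[-1, [0, 0, 0.001], 0], [-0.3, [0, 0, 0], 0], [0.1, [0, 0, 0], 0], [0.1, [0, 0, 0], 0], [0.1, [0, 0, -0.04], 0], [0.1, [0, 0, -0.05], 0], [0.1, [0, 0, -0.045], -6], [0.1, [0, 0, 0], -8]])

```text
time_s: 13.4
eef_pos: [496.1, -329.2, 229.0]
ee_rot: [-0.006, 0.994, 0.112, 0.003]
contact_force: [0.6, -0.1, 0.4]
opening: 46.8
```

Request:
play_rows(motion=[[0.1, [0, -0.03, 0], -8], [0.1, [0, -0.03, 0], -8], [0.1, [0, -0.03, 0], -8], [0.1, [0, -0.03, 0], -8], [0.1, [0, 0, 0], -8], [0.1, [0, 0, 0], -8], [0.1, [0, 0, 0], -8], [0.1, [0, 0, 0], -8]])

```text
time_s: 14.2
eef_pos: [444.2, -219.0, 231.0]
ee_rot: [-0.0, 0.768, 0.64, 0.006]
contact_force: [0.5, 0.6, 0.6]
opening: 46.9
```

```bash
python3 go.py 556 7 200 89
python3 - <<'E'
from fit import *
from workcell import cams
for n in ("top","scene"):
    d=cams.get_image(n); np.savez(n+"3.npz",**d);w=cloud(d)
    rect(w,reg(w,430,560,-285,-220,119,128),"dif on mat")
    rect(w,reg(w,430,560,-365,-300,119,128),"ref on mat")
    rect(w,reg(w,500,600,-20,30,95,118),"copper cap")
    cv2.imwrite(f"pics/{n}3.png",d["color"])
E
```

```text
t 14.2 p [ 444.2 -219.   231. ] psi 79.59 tiltz [0.009 0.009] open 46.9 F [0.5 0.6 0.6] q [-0.69 -0.13  1.95  0.01  1.32 -0.52]
turn -9.41
tool shift now [242.2  68.8  34. ] after turn [227.9 107.8  31. ]
dif on mat 150 minrect c [ 505.4 -254.5] sz [13.2 64.3] ang 86.2 | mean [ 512.5 -254.2] pca ang -6.37 z 123.3
ref on mat 0 minrect c [0. 0.] sz [0. 0.] ang 0.0 | mean [nan nan] pca ang nan z nan
copper cap 107 minrect c [555.7   6.8] sz [10.8 39.4] ang 0.8 | mean [555.3   7.2] pca ang -88.01 z 108.6
dif on mat 455 minrect c [ 492.8 -253.1] sz [12.6 91.3] ang 87.0 | mean [ 495.  -253.7] pca ang -2.58 z 122.8
ref on mat 550 minrect c [ 496.2 -327. ] sz [13.  91.3] ang 88.8 | mean [ 497.5 -327.4] pca ang -1.23 z 123.1
copper cap 152 minrect c [555.8   8.2] sz [10.7 43.1] ang 2.5 | mean [557.3   4.2] pca ang 86.26 z 106.2fit.py:6: RuntimeWarning: Mean of empty slice.
  q=p-p.mean(0); ev,V=np.linalg.eigh(np.cov(q.T)); pr=V[:,1];
  ret = um.true_divide(
  avg = a.mean(axis, **keepdims_kw)
fit.py:6: RuntimeWarning: Degrees of freedom <= 0 for slice
  q=p-p.mean(0); ev,V=np.linalg.eigh(np.cov(q.T)); pr=V[:,1];
  c *= np.true_divide(1, fact)
  c *= np.true_divide(1, fact)
fit.py:8: RuntimeWarning: Mean of empty slice.
  print(lab,len(p),"minrect c",np.round(c,1),"sz",np.round((a,b),1),"ang",round(ang,1),"| mean",p.mean(0).round(1),"pca ang",round(an,2),"z",np.nanmedian(w[m][:,2]).round(1))
  return np.nanmean(a, axis, out=out, keepdims=keepdims)
```

View pics/scene3.png

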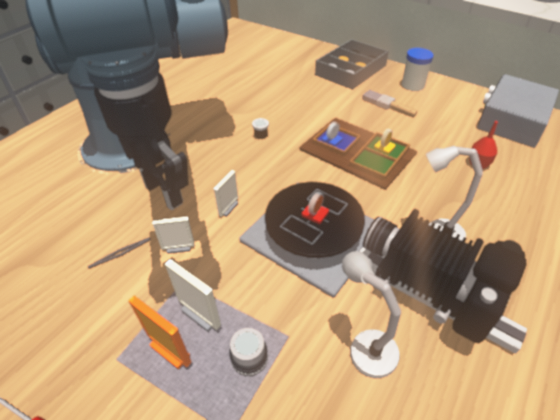

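View pics/top3.png

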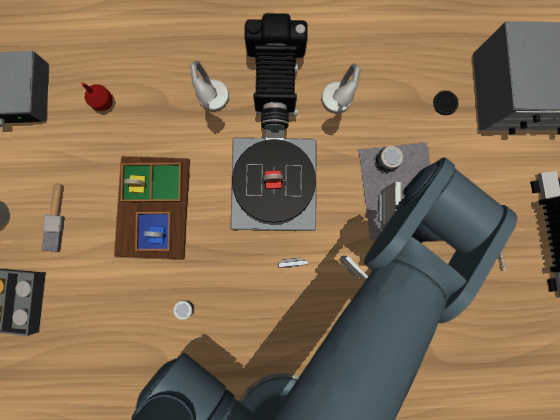

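Both panels stand upright on the mat, at scene (160,335) and (193,295). The disc now holds only the copper coin, at (315,207). I'll refine the stage outlines from this clear view.

Run:
```python
from fit import *
t=np.load("top3.npz")
def ortho(z,x0,x1,y0,y1,s,fn):
    H,W=int((x1-x0)*s),int((y1-y0)*s)
    v,u=np.mgrid[:H,:W]; X=np.stack([x1-v/s,y1-u/s,np.full(v.shape,z)],-1).reshape(-1,3)
    m=proj(t,X).reshape(H,W,2).astype(np.float32)
    im=cv2.remap(t["color"],m,None,cv2.INTER_CUBIC); cv2.imwrite(fn,im); return im
ortho(60,490,630,-80,90,4.5,"pics/o60b.png")
# fit outlines: bright-line template, outline rect 70x33 at y=+-44 in stage frame
g=cv2.cvtColor(t["color"],cv2.COLOR_BGR2GRAY).astype(np.float32)
from scipy.ndimage import map_coordinates
from scipy.optimize import minimize
def pts(inset):
    P=[]
    for yc in(44,-44):
        a,b=35-inset,16.5-inset
        for s in np.linspace(-1,1,60): P+= [(a*s,yc+b),(a*s,yc-b)]
        for s in np.linspace(-1,1,30): P+= [(a,yc+b*s),(-a,yc+b*s)]
    return np.array(P)
def sc(p,inset):
    P=pts(inset);c,s=np.cos(p[2]/57.2958),np.sin(p[2]/57.2958)
    X=np.c_[p[0]+c*P[:,0]-s*P[:,1],p[1]+s*P[:,0]+c*P[:,1],np.full(len(P),60)]
    uv=proj(t,X); return -map_coordinates(g,[uv[:,1],uv[:,0]],order=1).mean()
for ins in(0,.75,1.5):
    r=min((minimize(sc,[556+a,6+b,-2.4],args=(ins,),method="Nelder-Mead",options=dict(initial_simplex=[[556+a,6+b,-2.4],[558+a,6+b,-2.4],[556+a,8+b,-2.4],[556+a,6+b,-1]])) for a in(-1,0,1) for b in(-1,0,1)),key=lambda r:r.fun)
    print(ins,r.x.round(2),r.fun)
```

```text
0 [556.05   5.74  -2.63] -95.60497283935547
0.75 [556.77   5.76  -2.6 ] -87.16869354248047
1.5 [557.71   7.8   -2.7 ] -79.92430877685547
```

View pics/o60b.png

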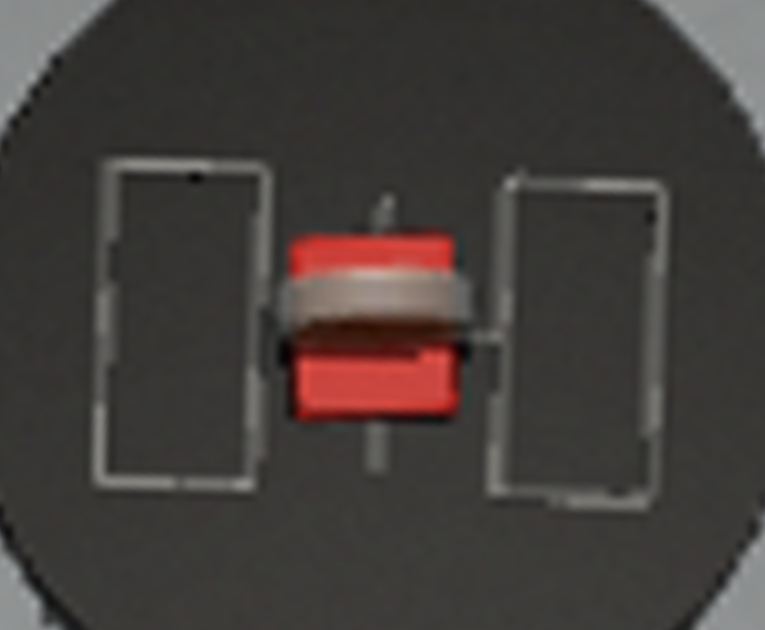

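Request:
play_rows(motion=[[0.1, [0.04, 0.012, 0], -8], [0.1, [0.04, 0.018, 0], -3], [0.1, [0.04, 0.02, 0], 0], [0.1, [0.04, 0.02, 0], 0], [0.1, [0.035, 0.02, 0.02], 0], [0.1, [0.025, 0.015, 0.02], 0], [0.1, [0, 0, 0], 0], [0.1, [0, 0, 0], 0]])

```text
time_s: 15.1
eef_pos: [565.1, 3.2, 193.3]
ee_rot: [0.003, 0.714, 0.7, 0.007]
contact_force: [0.6, -0.3, 0.6]
opening: 47.0
```

```bash
python3 go.py 556 7 140 90.5
```

```text
t 15.1 p [565.1   3.2 193.3] psi 88.83 tiltz [0.014 0.006] open 47.0 F [ 0.6 -0.3  0.6] q [-0.2   0.08  1.82  0.01  1.23 -0.18]
turn -1.67
tool shift now [ 3.3 -9.9 53.2] after turn [ 3.9 -9.  53.3]
```

Request:
play_rows(motion=[[0.1, [0.004, -0.008, 0.02], -1.5], [0.1, [0, 0, 0.03], 0], [0.1, [0, 0, 0], 0], [0.1, [0, 0, 0], 0]])

```text
time_s: 15.5
eef_pos: [559.2, 3.8, 146.3]
ee_rot: [0.006, 0.708, 0.706, 0.009]
contact_force: [0.1, 0.6, 0.8]
opening: 46.7
```

```bash
python3 go.py 556 7 81 90.5
```

```text
t 15.5 p [559.2   3.8 146.3] psi 89.79 tiltz [0.02  0.004] open 46.7 F [0.1 0.6 0.8] q [-0.2   0.12  1.87  0.01  1.14 -0.2 ]
turn -0.71
tool shift now [ 2.9 -4.5 65.3] after turn [ 3.2 -3.2 65.3]
```

Request:
play_rows(motion=[[0.1, [0.003, -0.004, 0.02], -0.7], [0.1, [0, 0, 0.02], 0], [0.1, [0, 0, 0], 0], [0.1, [0, 0, 0], 0]])

```text
time_s: 15.9
eef_pos: [560.7, 3.6, 113.9]
ee_rot: [0.011, 0.706, 0.708, 0.012]
contact_force: [-0.0, -0.2, -0.1]
opening: 46.7
```

```bash
python3 go.py 556 7 81 90.5;  python3 - <<'E'
from h import *
from workcell import cams
d=cams.get_image("scene"); crop(d["color"],240,110,400,280,3.5,"pics/s4.png")
E
```

```text
t 15.9 p [560.7   3.6 113.9] psi 90.17 tiltz [0.032 0.001] open 46.7 F [-0.  -0.2 -0.1] q [-0.2   0.16  1.89  0.01  1.06 -0.21]
turn -0.33
tool shift now [ 3.4 -5.7 32.7] after turn [ 3.5 -4.6 32.9]
```

View pics/s4.png

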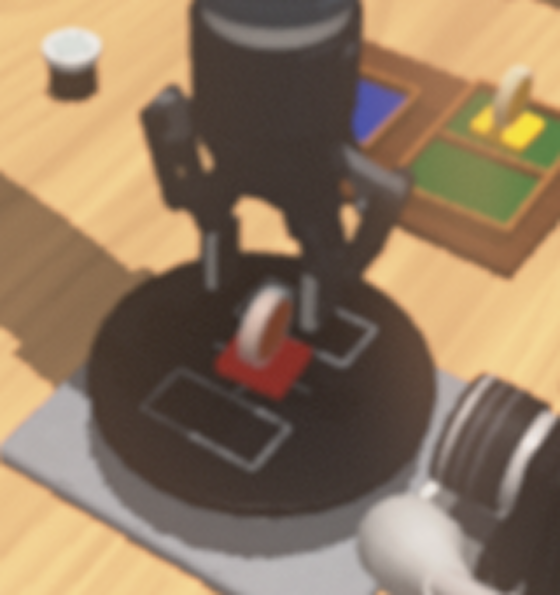

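Request:
play_rows(motion=[[0.1, [0, 0, -0.03], 0], [0.1, [0, 0, 0], 0], [0.1, [0, 0, 0], 0]])

```text
time_s: 16.25
eef_pos: [561.5, 2.7, 149.1]
ee_rot: [0.013, 0.706, 0.708, 0.013]
contact_force: [0.5, 0.8, -0.2]
opening: 47.1
```

```bash
python3 go.py 556 7 81 90.5
```

```text
t 16.25 p [561.5   2.7 149.1] psi 90.1 tiltz [ 0.038 -0.   ] open 47.1 F [ 0.5  0.8 -0.2] q [-0.2   0.11  1.87  0.01  1.12 -0.21]
turn -0.4
tool shift now [ 4.3 -8.1 67.9] after turn [ 4.4 -5.5 68.1]
```

Request:
play_rows(motion=[[0.1, [0, -0.015, 0], 0], [0.1, [0, 0, 0], 0], [0.1, [0, 0, 0], 0]])

```text
time_s: 16.55
eef_pos: [547.9, 2.2, 150.8]
ee_rot: [0.015, 0.707, 0.707, 0.015]
contact_force: [0.4, 1.5, -0.2]
opening: 47.0
```

```bash
python3 go.py 556 7 81 90.5
```

```text
t 16.55 p [547.9   2.2 150.8] psi 90.07 tiltz [ 0.042 -0.001] open 47.0 F [ 0.4  1.5 -0.2] q [-0.21  0.07  1.91  0.01  1.12 -0.21]
turn -0.43
tool shift now [ 4.9  5.2 70. ] after turn [ 4.8  8.2 69.8]
```

Request:
play_rows(motion=[[0.1, [0, 0.01, 0], 0], [0.1, [0, 0, 0], 0], [0.1, [0, 0, 0], 0]])

```text
time_s: 16.85
eef_pos: [559.8, 2.1, 151.2]
ee_rot: [0.015, 0.707, 0.707, 0.015]
contact_force: [-0.5, 0.3, 0.5]
opening: 47.3
```

```bash
python3 go.py 556 7 81 90.5
```

```text
t 16.85 p [559.8   2.1 151.2] psi 90.05 tiltz [ 0.043 -0.001] open 47.3 F [-0.5  0.3  0.5] q [-0.2   0.1   1.88  0.01  1.12 -0.21]
turn -0.45
tool shift now [ 5.  -6.8 69.9] after turn [ 5.  -3.8 70.2]
```

Request:
play_rows(motion=[[0.1, [0, 0, 0], 0], [0.1, [0, 0, 0], 0], [0.1, [0, 0, 0], 0], [0.1, [0, 0, 0], 0], [0.1, [0, 0, 0], 0], [0.1, [0, 0, 0], 0], [0.1, [0, 0, 0], 0], [0.1, [0, 0, 0], 0]])

```text
time_s: 17.65
eef_pos: [559.8, 2.1, 150.7]
ee_rot: [0.015, 0.707, 0.707, 0.015]
contact_force: [-0.3, 0.5, -0.2]
opening: 46.9
```

```bash
python3 go.py 556 7 81 90.5; python3 -c "
from workcell import sensors
s=sensors.state();print(s['joint_pos'].round(4),s['joint_vel'].round(4),s['effort'].round(2),s['ee_rot'])"
```

```text
t 17.65 p [559.8   2.1 150.7] psi 90.06 tiltz [ 0.042 -0.001] open 46.9 F [-0.3  0.5 -0.2] q [-0.2   0.1   1.88  0.01  1.12 -0.21]
turn -0.44
tool shift now [ 4.9 -6.7 69.4] after turn [ 4.9 -3.7 69.7]
[-0.2023  0.0995  1.8795  0.0086  1.1215 -0.2069] [-0.0006 -0.0016  0.     -0.0012 -0.0009  0.0016] [-0.000e+00 -3.438e+01 -3.016e+01  2.000e-02 -1.000e-01  0.000e+00] [0.01501895 0.7065943  0.70731059 0.01451414]
```

Request:
play_rows(motion=[[0.1, [-0.05, 0, 0], 0], [0.1, [-0.05, 0, 0], 0], [0.1, [-0.05, 0, 0], 0], [0.1, [0, 0, 0], 0]])

```text
time_s: 18.05
eef_pos: [560.9, -150.8, 151.5]
ee_rot: [0.016, 0.704, 0.709, 0.015]
contact_force: [-0.1, 0.5, -0.1]
opening: 47.2
```

```bash
python3 go.py 556 7 81 90.5; python3 -c "
from workcell import sensors
s=sensors.state();print(s['joint_pos'].round(4),s['joint_vel'].round(4),s['effort'].round(2),s['ee_rot'])"
```

```text
t 18.05 p [ 560.9 -150.8  151.5] psi 90.4 tiltz [ 0.044 -0.001] open 47.2 F [-0.1  0.5 -0.1] q [-0.47  0.15  1.83  0.02  1.13 -0.48]
turn -0.1
tool shift now [158.   -6.9  70. ] after turn [157.9  -3.5  70.5]
[-0.4661  0.146   1.8265  0.0205  1.1292 -0.4814] [ 0.0574 -0.0169  0.0314  0.0422  0.0215  0.012 ] [ -1.7  -35.59 -30.17  -0.17  -0.17  -0.26] [0.01608229 0.70447061 0.70939201 0.0150163 ]
```

Request:
play_rows(motion=[[0.1, [0.03, 0, 0], 0], [0.1, [0.03, 0, 0], 0], [0.1, [0.03, 0, 0], 0], [0.1, [0.03, 0, 0], 0], [0.1, [0.03, 0, 0], 0], [0.1, [0, 0, 0], 0]])

```text
time_s: 18.65
eef_pos: [559.9, 3.0, 151.3]
ee_rot: [0.016, 0.707, 0.707, 0.015]
contact_force: [0.6, 0.3, 0.6]
opening: 46.7
```

```bash
python3 go.py 556 7 81 90.5; python3 -c "
from workcell import sensors
s=sensors.state();print(s['joint_pos'].round(4),s['joint_vel'].round(4),s['effort'].round(2),s['ee_rot'])"
```

```text
t 18.65 p [559.9   3.  151.3] psi 90.03 tiltz [ 0.044 -0.001] open 46.7 F [0.6 0.3 0.6] q [-0.2   0.1   1.88  0.01  1.12 -0.21]
turn -0.47
tool shift now [ 4.1 -7.  70. ] after turn [ 4.  -3.9 70.3]
[-0.201   0.0977  1.8803  0.0092  1.1201 -0.2053] [-0.0231  0.0014 -0.0014 -0.0255 -0.0082 -0.0082] [  1.05 -34.62 -30.31   0.16  -0.09   0.18] [0.01585062 0.70676244 0.70710456 0.01545141]
```

Request:
play_rows(motion=[[0.1, [0.004, 0, 0.01], 0], [0.1, [0, -0.003, 0], 0], [0.1, [0, 0, 0], 0]])

```text
time_s: 18.95
eef_pos: [556.9, 7.5, 140.0]
ee_rot: [0.016, 0.706, 0.708, 0.015]
contact_force: [-0.5, -0.5, 0.3]
opening: 47.1
```

```bash
python3 go.py 556 7 81 90.5; python3 -c "
from workcell import sensors
s=sensors.state();print(s['joint_pos'].round(4),s['joint_vel'].round(4),s['effort'].round(2),s['ee_rot'])"
```

```text
t 18.95 p [556.9   7.5 140. ] psi 90.1 tiltz [ 0.044 -0.001] open 47.1 F [-0.5 -0.5  0.3] q [-0.19  0.11  1.89  0.01  1.1  -0.2 ]
turn -0.4
tool shift now [-0.4 -3.5 58.9] after turn [-0.5 -0.9 59. ]
[-0.1937  0.1062  1.894   0.0086  1.0983 -0.1992] [-0.0025  0.0154  0.0077  0.0026 -0.0063 -0.0013] [ 4.100e-01 -3.413e+01 -2.937e+01  3.000e-02 -8.000e-02 -0.000e+00] [0.01576062 0.70633278 0.70754145 0.01518904]
```

Request:
play_rows(motion=[[0.1, [0, 0, -0.05], 0], [0.1, [0, 0, -0.05], 0], [0.1, [0, 0, 0], 0]])

```text
time_s: 19.25
eef_pos: [551.0, 5.3, 240.3]
ee_rot: [0.013, 0.708, 0.706, 0.013]
contact_force: [-0.1, 0.3, 0.4]
opening: 47.0
```

```bash
python3 go.py 556 7 81 90.5; python3 -c "
from workcell import sensors
s=sensors.state();print(s['joint_pos'].round(4),s['joint_vel'].round(4),s['effort'].round(2),s['ee_rot'])"
```

```text
t 19.25 p [551.    5.3 240.3] psi 89.87 tiltz [0.037 0.   ] open 47.0 F [-0.1  0.3  0.4] q [-0.2  -0.02  1.83  0.01  1.3  -0.2 ]
turn -0.63
tool shift now [  1.7  -0.9 159.4] after turn [  1.6   5.  159.3]
[-0.1997 -0.0173  1.827   0.0078  1.2954 -0.1994] [-0.0177  0.0464  0.0755 -0.0018 -0.0169  0.0012] [ 4.200e-01 -3.079e+01 -3.061e+01  2.000e-02  3.600e-01  0.000e+00] [0.0131264  0.70776051 0.70620657 0.01323029]
```

Request:
play_rows(motion=[[0.1, [0, 0, -0.05], 0], [0.1, [0, 0, -0.05], 0], [0.1, [0, 0, 0.012], 0], [0.1, [0, 0, 0.012], 0], [0.1, [0, 0, 0.012], 0], [0.1, [0, 0, 0.012], 0], [0.1, [0, 0, 0.012], 0], [0.1, [0, 0, 0.012], 0]])

```text
time_s: 20.05
eef_pos: [548.6, 1.4, 255.7]
ee_rot: [0.012, 0.71, 0.704, 0.012]
contact_force: [-0.1, 0.6, -0.1]
opening: 46.8
```

```bash
python3 go.py 556 7 81 90.5
```

```text
t 20.05 p [548.6   1.4 255.7] psi 89.47 tiltz [0.034 0.   ] open 46.8 F [-0.1  0.6 -0.1] q [-0.21 -0.03  1.82  0.01  1.33 -0.2 ]
turn -1.03
tool shift now [  5.6   1.4 174.8] after turn [  5.6   7.4 174.7]
```

Request:
play_rows(motion=[[0.1, [0, 0, 0.012], 0], [0.1, [0, 0, 0.012], 0], [0.1, [0, 0, 0.012], 0], [0.1, [0, 0, 0.012], 0], [0.1, [0, 0, 0.012], 0], [0.1, [0, 0, 0.012], 0], [0.1, [0, 0, 0.012], 0], [0.1, [0, 0, 0.012], 0]])

```text
time_s: 20.85
eef_pos: [551.0, 1.8, 149.2]
ee_rot: [0.011, 0.71, 0.704, 0.011]
contact_force: [-0.6, -1.0, 0.5]
opening: 46.9
```

```bash
python3 go.py 556 7 81 90.5
```

```text
t 20.85 p [551.    1.8 149.2] psi 89.49 tiltz [0.031 0.001] open 46.9 F [-0.6 -1.   0.5] q [-0.21  0.09  1.9   0.01  1.13 -0.2 ]
turn -1.01
tool shift now [ 5.2  2.8 68.3] after turn [ 5.1  5.1 68.2]
```

Request:
play_rows(motion=[[0.1, [0, 0, -0.05], 0], [0.1, [0, 0, -0.05], 0], [0.1, [0, 0, -0.05], 0], [0.1, [0, 0, 0], 0], [0.1, [0, 0, 0.012], 0], [0.1, [0, 0, 0.012], 0], [0.1, [0, 0, 0.012], 0], [0.1, [0, 0, 0.012], 0]])

```text
time_s: 21.65
eef_pos: [545.3, 2.1, 242.2]
ee_rot: [0.005, 0.71, 0.704, 0.008]
contact_force: [0.2, -0.2, 1.1]
opening: 46.6
```

```bash
python3 go.py 556 7 81 90.5
```

```text
t 21.65 p [545.3   2.1 242.2] psi 89.47 tiltz [0.018 0.003] open 46.6 F [ 0.2 -0.2  1.1] q [-0.21 -0.02  1.83  0.01  1.32 -0.2 ]
turn -1.03
tool shift now [  4.4   7.7 161.4] after turn [  4.8  10.7 161.2]
```

Request:
play_rows(motion=[[0.1, [0, 0, 0.012], 0], [0.1, [0, 0, 0.012], 0], [0.1, [0, 0, 0.012], 0], [0.1, [0, 0, 0.012], 0], [0.1, [0, 0, 0.012], 0], [0.1, [0, 0, 0.012], 0], [0.1, [0, 0, 0.012], 0], [0.1, [0, 0, 0.01], 0]])

```text
time_s: 22.45
eef_pos: [544.0, 3.1, 134.8]
ee_rot: [0.002, 0.71, 0.704, 0.005]
contact_force: [-0.3, -0.4, 0.0]
opening: 46.9
```

```bash
python3 go.py 556 7 81 90.5
```

```text
t 22.45 p [544.    3.1 134.8] psi 89.46 tiltz [0.01  0.005] open 46.9 F [-0.3 -0.4  0. ] q [-0.21  0.1   1.91  0.01  1.12 -0.2 ]
turn -1.04
tool shift now [ 3.7 11.4 54. ] after turn [ 3.8 12.  53.8]
```

Request:
play_rows(motion=[[0.1, [0.002, 0.006, 0], -0.5], [0.1, [0.002, 0.006, 0], -0.5], [0.1, [0, 0, 0], 0], [0.1, [0, 0, 0], 0]])

```text
time_s: 22.85
eef_pos: [557.3, 7.5, 134.1]
ee_rot: [0.002, 0.704, 0.711, 0.005]
contact_force: [-0.5, -0.1, -0.5]
opening: 46.7
```

```bash
python3 go.py 556 7 81 90.5
```

```text
t 22.85 p [557.3   7.5 134.1] psi 90.56 tiltz [0.01  0.005] open 46.7 F [-0.5 -0.1 -0.5] q [-0.19  0.13  1.87  0.01  1.12 -0.21]
turn 0.06
tool shift now [-0.7 -1.9 53.1] after turn [-0.5 -1.3 53.1]
```

Request:
play_rows(motion=[[0.1, [0, -0.001, 0.012], 0], [0.1, [0, 0, 0.012], 0], [0.1, [0, 0, 0.012], 0], [0.1, [0, 0, 0.01], 0], [0.1, [0, 0, 0.003], 0], [0.1, [0, 0, 0], 0], [0.1, [0, 0, 0], 0]])

```text
time_s: 23.55
eef_pos: [556.2, 7.7, 80.3]
ee_rot: [0.001, 0.704, 0.71, 0.005]
contact_force: [0.3, -0.8, -0.2]
opening: 47.1
```

```bash
python3 go.py 556 7 81 90.5
```

```text
t 23.55 p [556.2   7.7  80.3] psi 90.55 tiltz [0.009 0.005] open 47.1 F [ 0.3 -0.8 -0.2] q [-0.19  0.21  1.9   0.01  1.02 -0.21]
turn 0.05
tool shift now [-0.7 -0.2 -0.7] after turn [-0.7 -0.2 -0.7]
```

Well centred. Closing on the copper capsule.

Request:
play_rows(motion=[[-1, [0, 0, 0], 0], [-1, [0, 0, 0], 0], [-1, [0, 0, 0], 0], [-1, [0, 0, 0], 0], [-1, [0, 0, 0], 0]])

```text
time_s: 24.05
eef_pos: [557.3, 7.5, 82.0]
ee_rot: [0.002, 0.704, 0.71, 0.006]
contact_force: [0.1, -0.7, -0.9]
opening: 8.9
```

```bash
python3 go.py 556 7 81 90.5
```

```text
t 24.05 p [557.3   7.5  82. ] psi 90.55 tiltz [0.012 0.005] open 8.9 F [ 0.1 -0.7 -0.9] q [-0.19  0.21  1.9   0.01  1.02 -0.21]
turn 0.05
tool shift now [-0.5 -1.3  1. ] after turn [-0.5 -1.3  1. ]
```

Request:
play_rows(motion=[[-1, [0, 0, -0.02], 0], [-1, [0, 0, -0.04], 0], [-1, [0, 0, -0.03], 0], [-1, [0, 0, 0], 0], [-1, [0, 0, 0], 0]])

```text
time_s: 24.55
eef_pos: [554.4, 7.4, 172.6]
ee_rot: [0.0, 0.704, 0.71, 0.004]
contact_force: [-0.6, 0.4, -1.2]
opening: 9.1
```

```bash
python3 go.py 564 259 150 88.5
python3 - <<'E'
from h import *
from workcell import cams
d=cams.get_image("scene"); crop(d["color"],240,90,400,260,3.5,"pics/s5.png")
E
```

```text
t 24.55 p [554.4   7.4 172.6] psi 90.55 tiltz [0.007 0.006] open 9.1 F [-0.6  0.4 -1.2] q [-0.19  0.08  1.86  0.01  1.2  -0.21]
turn 2.05
tool shift now [251.3  11.8  24.1] after turn [251.8   3.   22.6]
```

View pics/s5.png

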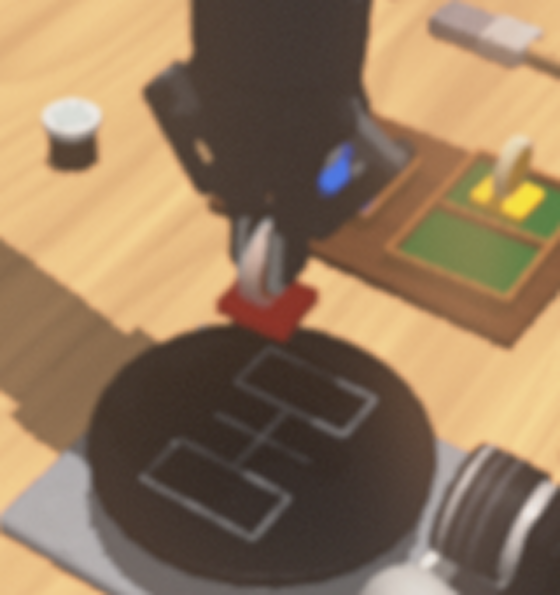

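Request:
play_rows(motion=[[-1, [0.025, 0.001, 0], 1], [-1, [0.045, 0.001, 0], 1], [-1, [0.045, 0.001, 0], 0], [-1, [0.045, 0, 0], 0], [-1, [0.045, 0, 0], 0], [-1, [0.03, 0, 0], 0], [-1, [0.013, 0, 0], 0], [-1, [0, 0, 0], 0]])

```text
time_s: 25.4
eef_pos: [556.5, 262.1, 158.2]
ee_rot: [-0.006, 0.718, 0.696, -0.005]
contact_force: [-0.0, -0.9, -1.0]
opening: 9.3
```

```bash
python3 go.py 564 259 60 88.5
```

```text
t 25.4 p [556.5 262.1 158.2] psi 88.21 tiltz [-0.015  0.002] open 9.3 F [-0.  -0.9 -1. ] q [0.25 0.25 1.7  0.01 1.21 0.28]
turn -0.29
tool shift now [-3.1  9.  98.1] after turn [-2.9  7.5 98.2]
```

Request:
play_rows(motion=[[-1, [-0.003, 0.006, 0.01], 0], [-1, [0, 0.003, 0.015], 0], [-1, [0, 0, 0.02], 0], [-1, [0, 0, 0.02], 0], [-1, [0, 0, 0.02], 0], [-1, [0, 0, 0.01], 0], [-1, [0, 0, 0], 0], [-1, [0, 0, 0], 0]])

```text
time_s: 26.2
eef_pos: [564.1, 247.3, 50.7]
ee_rot: [-0.008, 0.722, 0.691, -0.009]
contact_force: [0.5, 0.7, -0.5]
opening: 8.9
```

```bash
python3 go.py 564 259 38 88.5
python3 - <<'E'
from h import *
from workcell import cams
d=cams.get_image("scene"); crop(d["color"],290,80,430,190,4.5,"pics/s6.png")
E
```

```text
t 26.2 p [564.1 247.3  50.7] psi 87.49 tiltz [-0.024 -0.002] open 8.9 F [ 0.5  0.7 -0.5] q [0.23 0.4  1.73 0.   1.04 0.27]
turn -1.01
tool shift now [11.7 -0.3 12.6] after turn [11.7 -0.4 12.7]
```

View pics/s6.png

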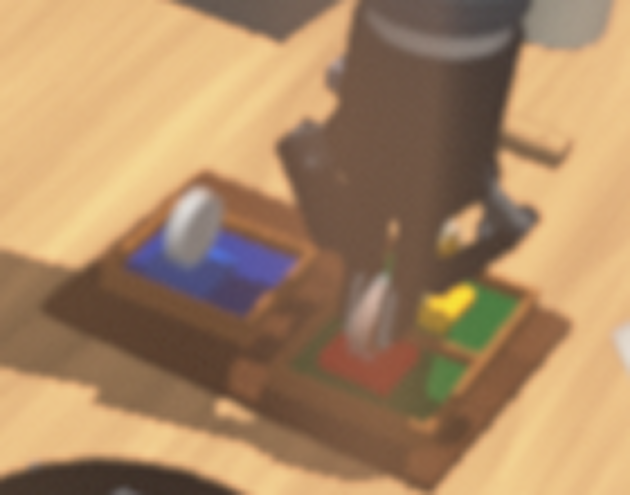

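Request:
play_rows(motion=[[-1, [0.006, 0, 0], -0.5], [-1, [0.005, 0, 0], -0.4], [-1, [0, 0, 0], 0], [-1, [0, 0, 0], 0]])

```text
time_s: 26.65
eef_pos: [566.9, 260.1, 54.3]
ee_rot: [-0.006, 0.716, 0.698, -0.006]
contact_force: [-0.3, -0.1, -1.4]
opening: 9.2
```

```bash
python3 go.py 564 259 38 88.5
```

```text
t 26.65 p [566.9 260.1  54.3] psi 88.5 tiltz [-0.017 -0.   ] open 9.2 F [-0.3 -0.1 -1.4] q [0.25 0.4  1.71 0.   1.04 0.27]
turn -0.0
tool shift now [-1.2 -2.6 16.4] after turn [-1.2 -2.9 16.3]
```

Request:
play_rows(motion=[[-1, [0, -0.002, 0.006], 0], [-1, [0, 0, 0.006], 0], [-1, [0, 0, 0.003], 0], [-1, [0, 0, 0.001], 0]])

```text
time_s: 27.05
eef_pos: [564.4, 260.5, 37.4]
ee_rot: [-0.006, 0.716, 0.698, -0.006]
contact_force: [-0.5, 0.5, -1.6]
opening: 9.0
```

```bash
python3 go.py 564 259 38 88.5
```

```text
t 27.05 p [564.4 260.5  37.4] psi 88.53 tiltz [-0.017 -0.   ] open 9.0 F [-0.5  0.5 -1.6] q [0.25 0.43 1.72 0.   1.01 0.27]
turn 0.03
tool shift now [-1.5 -0.4 -0.6] after turn [-1.5 -0.4 -0.6]
```

Request:
play_rows(motion=[[-1, [0, 0, 0.002], 0], [-1, [0, 0, 0.001], 0]])

```text
time_s: 27.25
eef_pos: [564.6, 260.4, 35.7]
ee_rot: [-0.006, 0.716, 0.698, -0.007]
contact_force: [-4.9, -2.7, 11.0]
opening: 9.0
```

```bash
python3 go.py 564 259 38 88.5
```

```text
t 27.25 p [564.6 260.4  35.7] psi 88.53 tiltz [-0.018 -0.001] open 9.0 F [-4.9 -2.7 11. ] q [0.25 0.43 1.72 0.   1.01 0.27]
turn 0.03
tool shift now [-1.4 -0.6 -2.3] after turn [-1.4 -0.5 -2.3]
```

Request:
play_rows(motion=[[-0.4, [0, 0, 0], 0], [0.1, [0, 0, 0], 0], [0.1, [0, 0, 0], 0], [0.1, [0, 0, -0.03], 0], [0.1, [0, 0, -0.05], 0], [0.1, [0, 0, -0.05], 0], [0.1, [0, 0, 0], 0]])

```text
time_s: 27.95
eef_pos: [566.3, 260.0, 167.9]
ee_rot: [-0.007, 0.716, 0.698, -0.008]
contact_force: [1.0, -0.3, 0.7]
opening: 46.9
```

```bash
python3 go.py 440.7 279.5 150 86
python3 - <<'E'
from h import *
from workcell import cams
d=cams.get_image("scene"); crop(d["color"],290,80,430,190,4.5,"pics/s7.png")
E
```

```text
t 27.95 p [566.3 260.  167.9] psi 88.5 tiltz [-0.021 -0.001] open 46.9 F [ 1.  -0.3  0.7] q [0.25 0.26 1.66 0.   1.24 0.27]
turn 2.5
tool shift now [  16.3 -125.6   20.6] after turn [  10.7 -126.6   17.9]
```

View pics/s7.png

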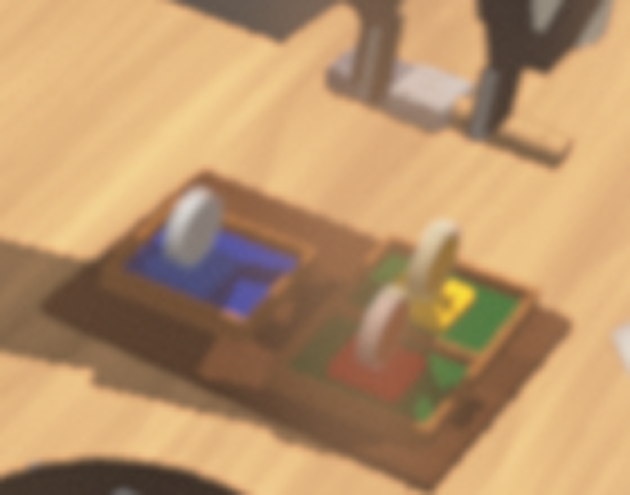

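The copper coin stands upright in the -y bay at crop (375,340), and the brass coin is untouched. Now the silver coin.

Request:
play_rows(motion=[[0.1, [0.004, -0.03, 0], 1.2], [0.1, [0.004, -0.04, 0], 1.3], [0.1, [0.003, -0.035, 0], 0], [0.1, [0, -0.02, 0], 0], [0.1, [0, 0, 0.02], 0], [0.1, [0, 0, 0.02], 0], [0.1, [0, 0, 0], 0], [0.1, [0, 0, 0], 0]])

```text
time_s: 28.8
eef_pos: [428.7, 275.2, 117.0]
ee_rot: [-0.011, 0.732, 0.681, -0.017]
contact_force: [-0.4, 0.1, 0.3]
opening: 46.7
```

```bash
python3 go.py 440.7 279.5 37 86
python3 - <<'E'
from h import *
from workcell import cams
d=cams.get_image("scene"); crop(d["color"],270,60,430,190,4,"pics/s8.png")
E
```

```text
t 28.8 p [428.7 275.2 117. ] psi 85.85 tiltz [-0.04  -0.007] open 46.7 F [-0.4  0.1  0.3] q [0.34 0.08 1.97 0.01 1.13 0.41]
turn -0.15
tool shift now [ 6.  14.8 79.4] after turn [ 5.1 11.7 80. ]
```

View pics/s8.png

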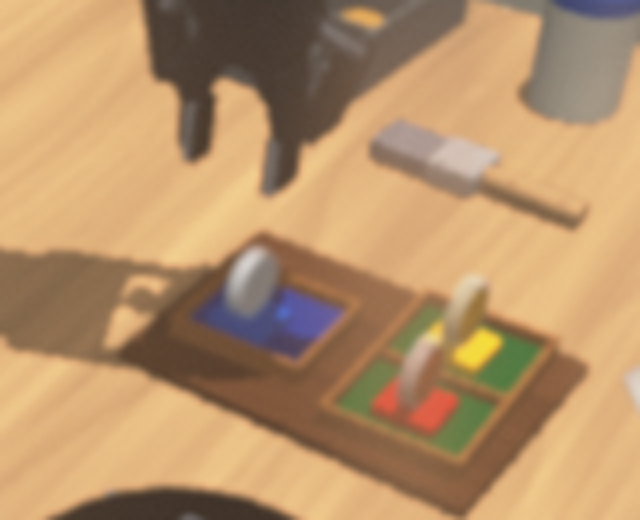

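Request:
play_rows(motion=[[0.1, [0, 0.05, 0], 0], [0.1, [0, 0.05, 0], 0], [0.1, [0, 0, 0], 0], [0.1, [0, -0.015, 0], 0], [0.1, [0, -0.015, 0], 0], [0.1, [0, -0.015, 0], 0], [0.1, [0, -0.015, 0], 0], [0.1, [0, -0.015, 0], 0]])

```text
time_s: 29.65
eef_pos: [447.1, 273.2, 116.4]
ee_rot: [-0.012, 0.732, 0.681, -0.018]
contact_force: [-0.2, 0.0, -0.1]
opening: 46.9
```

```bash
python3 go.py 440.7 279.5 37 86
```

```text
t 29.65 p [447.1 273.2 116.4] psi 85.94 tiltz [-0.043 -0.008] open 46.9 F [-0.2  0.  -0.1] q [0.33 0.11 1.93 0.01 1.14 0.4 ]
turn -0.06
tool shift now [ 6.7 -3.5 79.6] after turn [ 5.9 -6.9 79.4]
```

Request:
play_rows(motion=[[0.1, [0.001, 0, -0.015], 0], [0.1, [0, 0, -0.015], 0], [0.1, [0, 0, -0.015], 0], [0.1, [0, 0, -0.015], 0], [0.1, [0, 0, -0.015], 0], [0.1, [0, 0, -0.015], 0], [0.1, [0, 0, -0.015], 0], [0.1, [0, 0, 0], 0]])

```text
time_s: 30.45
eef_pos: [442.7, 277.6, 236.3]
ee_rot: [-0.01, 0.729, 0.685, -0.013]
contact_force: [0.8, 0.1, -0.5]
opening: 47.1
```

```bash
python3 go.py 440.7 279.5 37 86
```

```text
t 30.45 p [442.7 277.6 236.3] psi 86.43 tiltz [-0.032 -0.004] open 47.1 F [ 0.8  0.1 -0.5] q [ 0.34 -0.04  1.86  0.01  1.36  0.4 ]
turn 0.43
tool shift now [  3.    4.3 199.2] after turn [  1.8  -2.1 199.3]
```

Request:
play_rows(motion=[[0.1, [0, 0, 0.05], 0], [0.1, [0, 0, 0.05], 0], [0.1, [0, 0, 0], 0]])

```text
time_s: 30.75
eef_pos: [440.5, 278.5, 138.7]
ee_rot: [-0.007, 0.728, 0.685, -0.008]
contact_force: [-0.8, -0.0, -0.4]
opening: 46.8
```

```bash
python3 go.py 440.7 279.5 37 86
```

```text
t 30.75 p [440.5 278.5 138.7] psi 86.52 tiltz [-0.022 -0.001] open 46.8 F [-0.8 -0.  -0.4] q [0.34 0.06 1.94 0.01 1.16 0.4 ]
turn 0.52
tool shift now [  1.2   2.5 101.7] after turn [  1.    0.2 101.7]
```

Request:
play_rows(motion=[[0.1, [0, 0, 0.045], 0.4], [0.1, [0, 0, 0.03], 0], [0.1, [0, 0, 0], 0], [0.1, [0, 0, 0], 0]])

```text
time_s: 31.15
eef_pos: [442.4, 280.5, 71.1]
ee_rot: [-0.006, 0.73, 0.683, -0.004]
contact_force: [0.3, 1.6, 0.7]
opening: 47.3
```

```bash
python3 go.py 440.7 279.5 37 86
```

```text
t 31.15 p [442.4 280.5  71.1] psi 86.17 tiltz [-0.014  0.002] open 47.3 F [0.3 1.6 0.7] q [0.35 0.17 1.97 0.01 1.01 0.41]
turn 0.17
tool shift now [-1.2 -1.1 34.1] after turn [-1.1 -1.6 34.1]
```

Request:
play_rows(motion=[[0.1, [-0.001, -0.001, 0.015], 0], [0.1, [0, 0, 0.013], 0], [0.1, [0, 0, 0.004], 0], [0.1, [0, 0, 0], 0], [0.1, [0, 0, 0], 0]])

```text
time_s: 31.65
eef_pos: [445.1, 281.3, 43.3]
ee_rot: [-0.004, 0.73, 0.683, 0.001]
contact_force: [0.4, 0.3, 0.5]
opening: 46.9
```

```bash
python3 go.py 440.7 279.5 37 86
```

```text
t 31.65 p [445.1 281.3  43.3] psi 86.2 tiltz [-0.004  0.006] open 46.9 F [0.4 0.3 0.5] q [0.34 0.22 1.98 0.01 0.95 0.41]
turn 0.2
tool shift now [-2.1 -4.2  6.3] after turn [-2.1 -4.3  6.3]
```

Request:
play_rows(motion=[[0.1, [-0.002, -0.004, 0.003], 0], [0.1, [0, 0, 0.002], 0], [0.1, [0, 0, 0], 0]])

```text
time_s: 31.95
eef_pos: [441.1, 279.7, 38.6]
ee_rot: [-0.003, 0.73, 0.683, 0.001]
contact_force: [0.1, -0.1, 0.0]
opening: 47.2
```

```bash
python3 go.py 440.7 279.5 37 86
```

```text
t 31.95 p [441.1 279.7  38.6] psi 86.2 tiltz [-0.003  0.006] open 47.2 F [ 0.1 -0.1  0. ] q [0.34 0.22 1.99 0.01 0.94 0.41]
turn 0.2
tool shift now [-0.2 -0.3  1.6] after turn [-0.2 -0.4  1.6]
```

Request:
play_rows(motion=[[-1, [0, 0, 0.001], 0], [-1, [0, 0, 0], 0], [-1, [0, 0, 0], 0], [-1, [0, 0, 0], 0], [-1, [0, 0, 0], 0]])

```text
time_s: 32.45
eef_pos: [441.2, 279.7, 37.7]
ee_rot: [-0.003, 0.73, 0.683, 0.001]
contact_force: [0.2, 0.4, 0.8]
opening: 8.9
```

```bash
python3 go.py 440.7 279.5 37 86
```

```text
t 32.45 p [441.2 279.7  37.7] psi 86.2 tiltz [-0.003  0.006] open 8.9 F [0.2 0.4 0.8] q [0.34 0.22 1.99 0.01 0.93 0.41]
turn 0.2
tool shift now [-0.3 -0.5  0.7] after turn [-0.2 -0.5  0.7]
```

Request:
play_rows(motion=[[-1, [0, 0, -0.015], 0], [-1, [0, 0, -0.025], 0], [-1, [0, 0, -0.025], 0], [-1, [0, 0, -0.025], 0], [-1, [0, 0, -0.02], 0], [-1, [0, 0, 0], 0]])

```text
time_s: 33.05
eef_pos: [441.4, 279.0, 155.9]
ee_rot: [-0.003, 0.73, 0.683, 0.002]
contact_force: [0.7, 0.1, -0.3]
opening: 8.9
```

```bash
python3 go.py 556.0 5.8 150 87.4
python3 - <<'E'
from h import *
from workcell import cams
d=cams.get_image("scene"); crop(d["color"],270,60,430,190,4,"pics/s9.png")
E
```

```text
t 33.05 p [441.4 279.  155.9] psi 86.2 tiltz [-0.002  0.007] open 8.9 F [ 0.7  0.1 -0.3] q [0.34 0.03 1.94 0.01 1.17 0.41]
turn -1.2
tool shift now [-265.   132.5    3.9] after turn [-267.7  126.9    5.9]
```

View pics/s9.png

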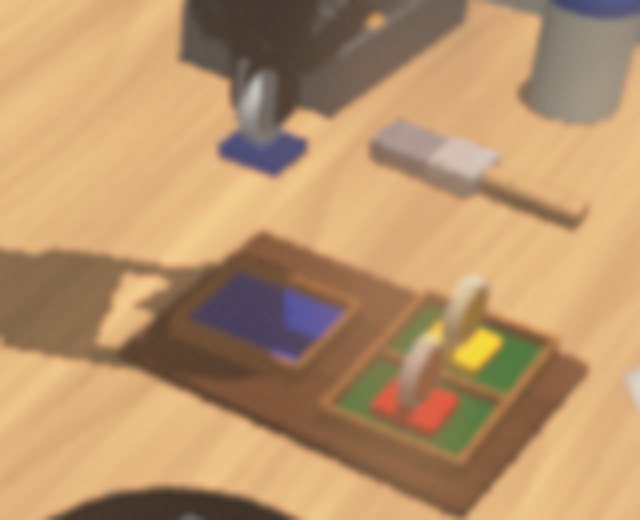

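Request:
play_rows(motion=[[-1, [-0.02, 0.01, 0], -0.6], [-1, [-0.035, 0.016, 0], -0.6], [-1, [-0.04, 0.019, 0], 0], [-1, [-0.04, 0.019, 0], 0], [-1, [-0.04, 0.019, 0], 0], [-1, [-0.04, 0.019, 0], 0], [-1, [-0.03, 0.015, 0], 0], [-1, [-0.015, 0.006, 0], 0]])

```text
time_s: 33.9
eef_pos: [548.2, 5.5, 142.1]
ee_rot: [-0.009, 0.72, 0.693, -0.004]
contact_force: [0.4, 0.1, -0.6]
opening: 9.1
```

Request:
play_rows(motion=[[-1, [0, 0, 0], 0], [-1, [0, 0, 0], 0]])

```text
time_s: 34.1
eef_pos: [547.0, 3.7, 139.4]
ee_rot: [-0.011, 0.722, 0.692, -0.006]
contact_force: [0.2, 0.7, -0.1]
opening: 9.2
```

```bash
python3 go.py 556.0 5.8 100 87.4
```

```text
t 34.1 p [547.    3.7 139.4] psi 87.57 tiltz [-0.023  0.008] open 9.2 F [ 0.2  0.7 -0.1] q [-0.2   0.12  1.88  0.    1.17 -0.16]
turn 0.17
tool shift now [ 2.2  9.8 39.2] after turn [ 2.5  8.9 39.4]
```

Request:
play_rows(motion=[[-1, [0, 0.001, -0.013], 0], [-1, [0, 0.001, -0.013], 0], [-1, [0, 0.001, -0.013], 0], [-1, [0, 0.001, -0.013], 0], [-1, [0, 0.001, -0.013], 0], [-1, [0, 0.001, -0.013], 0], [-1, [0, 0.001, -0.013], 0], [-1, [0, 0, 0], 0]])

```text
time_s: 34.9
eef_pos: [556.5, 6.8, 240.3]
ee_rot: [-0.01, 0.72, 0.694, -0.005]
contact_force: [0.0, 0.7, 0.2]
opening: 9.2
```

Request:
play_rows(motion=[[-1, [0, 0, 0.05], 0], [-1, [0, 0, 0.05], 0], [-1, [0, 0, 0], 0], [-1, [0, 0, 0], 0]])

```text
time_s: 35.3
eef_pos: [557.0, 6.9, 141.8]
ee_rot: [-0.007, 0.72, 0.694, -0.003]
contact_force: [0.6, -0.0, 0.3]
opening: 8.8
```

```bash
python3 go.py 556.0 5.8 100 87.4
```

```text
t 35.3 p [557.    6.9 141.8] psi 87.89 tiltz [-0.014  0.007] open 8.8 F [ 0.6 -0.   0.3] q [-0.19  0.14  1.86  0.    1.16 -0.16]
turn 0.49
tool shift now [-1.4 -0.4 41.8] after turn [-1.1 -1.  41.8]
```

Request:
play_rows(motion=[[-1, [-0.001, -0.001, 0.025], 0.5], [-1, [0, 0, 0.02], 0], [-1, [0, 0, 0], 0], [-1, [0, 0, 0], 0]])

```text
time_s: 35.7
eef_pos: [561.2, 5.0, 105.4]
ee_rot: [-0.002, 0.723, 0.691, 0.001]
contact_force: [0.0, -0.0, 0.3]
opening: 8.9
```

```bash
python3 go.py 556.0 5.8 83 87.4
```

```text
t 35.7 p [561.2   5.  105.4] psi 87.38 tiltz [-0.001  0.004] open 8.9 F [ 0.  -0.   0.3] q [-0.19  0.19  1.87  0.    1.08 -0.15]
turn -0.02
tool shift now [ 0.4 -5.2 22.5] after turn [ 0.5 -5.3 22.4]
```

Request:
play_rows(motion=[[-1, [0.001, -0.004, 0.01], 0], [-1, [0, 0, 0.006], 0], [-1, [0, 0, 0], 0], [-1, [0, 0, 0], 0]])

```text
time_s: 36.1
eef_pos: [560.1, 5.9, 93.5]
ee_rot: [0.001, 0.723, 0.691, 0.003]
contact_force: [0.2, -0.1, -0.3]
opening: 8.8
```

```bash
python3 go.py 556.6 5.9 83 87.4
```

```text
t 36.1 p [560.1   5.9  93.5] psi 87.4 tiltz [0.007 0.003] open 8.8 F [ 0.2 -0.1 -0.3] q [-0.19  0.2   1.88  0.    1.05 -0.15]
turn -0.0
tool shift now [-0.2 -3.5 10.5] after turn [-0.1 -3.5 10.5]
```

Request:
play_rows(motion=[[-1, [0, -0.004, 0.004], 0], [-1, [0, -0.001, 0.003], 0], [-1, [0, 0, 0], 0]])

```text
time_s: 36.4
eef_pos: [554.9, 6.1, 86.3]
ee_rot: [0.002, 0.723, 0.691, 0.003]
contact_force: [0.1, -0.3, -0.8]
opening: 8.9
```

```bash
python3 go.py 556.6 5.9 83 87.4
```

```text
t 36.4 p [554.9   6.1  86.3] psi 87.4 tiltz [0.007 0.002] open 8.9 F [ 0.1 -0.3 -0.8] q [-0.19  0.2   1.9   0.    1.04 -0.15]
turn -0.0
tool shift now [-0.2  1.7  3.4] after turn [-0.2  1.7  3.3]
```

Request:
play_rows(motion=[[-1, [0, 0.0015, 0.002], 0], [-1, [0, 0, 0.001], 0], [-1, [0, 0, 0], 0]])

```text
time_s: 36.7
eef_pos: [556.9, 6.0, 83.9]
ee_rot: [0.002, 0.723, 0.691, 0.003]
contact_force: [0.9, 0.7, -0.8]
opening: 9.3
```

```bash
python3 go.py 556.6 5.9 83 87.4
```

```text
t 36.7 p [556.9   6.   83.9] psi 87.4 tiltz [0.007 0.002] open 9.3 F [ 0.9  0.7 -0.8] q [-0.19  0.21  1.89  0.    1.03 -0.15]
turn 0.0
tool shift now [-0.1 -0.3  0.9] after turn [-0.1 -0.3  0.9]
```

Before releasing, I'll compare the coin with the cross in both cameras.

Run:
```python
from h import *
from workcell import cams
d=cams.get_image("scene"); crop(d["color"],250,150,390,270,4.5,"pics/s10.png")
p=proj(d,[[556.05,5.75,60]]+[[556.05+c*a-s*b,5.75+s*a+c*b,60] for c,s in[(np.cos(-.046),np.sin(-.046))] for a,b in((20,18),(20,-18),(-20,-18),(-20,18))]); print(((p-[250,150])*4.5).round())
```

```text
[[286. 295.]
 [350. 290.]
 [302. 342.]
 [222. 299.]
 [271. 250.]]
```

View pics/s10.png

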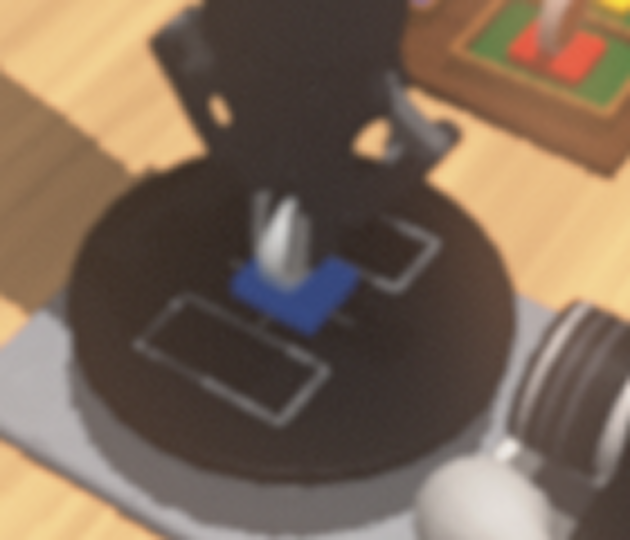

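Request:
play_rows(motion=[[-1, [0, 0, 0.002], 0], [-1, [0, 0, 0.001], 0]])

```text
time_s: 36.95
eef_pos: [557.5, 5.8, 83.8]
ee_rot: [0.001, 0.723, 0.691, 0.003]
contact_force: [-2.8, 1.6, 5.3]
opening: 9.1
```

```bash
python3 go.py 556.6 5.9 83 87.4
```

```text
t 36.95 p [557.5   5.8  83.8] psi 87.42 tiltz [0.006 0.002] open 9.1 F [-2.8  1.6  5.3] q [-0.19  0.21  1.89  0.    1.03 -0.15]
turn 0.02
tool shift now [ 0.  -0.9  0.8] after turn [ 0.  -0.9  0.8]
```

Request:
play_rows(motion=[[-0.5, [0, 0, 0], 0], [0, [0, 0, 0], 0], [0.1, [0, 0, 0], 0], [0.1, [0, 0, -0.02], 0], [0.1, [0, 0, -0.025], 0], [0.1, [0, 0, -0.025], 0], [0.1, [0, 0, -0.025], 0], [0.1, [0, 0, -0.025], 0]])

```text
time_s: 37.75
eef_pos: [553.3, 6.1, 201.2]
ee_rot: [-0.003, 0.723, 0.691, -0.0]
contact_force: [0.3, -0.9, 0.6]
opening: 47.0
```

Request:
play_rows(motion=[[0.1, [-0.04, 0, 0], 8], [0.1, [-0.04, 0, 0], 8], [0.1, [-0.04, 0, 0], 8], [0.1, [-0.04, 0, 0], 8], [0.1, [-0.03, 0.02, 0], 8], [0.1, [-0.02, 0.03, 0], 8], [0.1, [0, 0.03, 0], 8], [0.1, [0, 0.03, 0], 8]])

```text
time_s: 38.55
eef_pos: [553.3, -275.3, 205.1]
ee_rot: [-0.0, 0.983, 0.183, 0.003]
contact_force: [-0.7, -0.4, 0.4]
opening: 47.1
```

```bash
python3 go.py 496.5 -254.6 200 -3
python3 - <<'E'
from fit import *
from workcell import cams
d=cams.get_image("top"); np.savez("top4.npz",**d);w=cloud(d)
rect(w,reg(w,500,600,-20,30,95,118),"silver cap")
t=d
def ortho(z,x0,x1,y0,y1,s,fn):
    H,W=int((x1-x0)*s),int((y1-y0)*s)
    v,u=np.mgrid[:H,:W]; X=np.stack([x1-v/s,y1-u/s,np.full(v.shape,z)],-1).reshape(-1,3)
    m=proj(t,X).reshape(H,W,2).astype(np.float32)
    cv2.imwrite(fn,cv2.remap(t["color"],m,None,cv2.INTER_CUBIC))
ortho(60,490,630,-80,90,4.5,"pics/o60c.png")
ortho(70,520,590,-30,40,8,"pics/o70c.png")
hsv=cv2.cvtColor(d["color"],cv2.COLOR_BGR2HSV); 
m=(hsv[...,0]>100)&(hsv[...,0]<130)&(hsv[...,1]>120)&(hsv[...,2]>70); m&=reg(w,520,590,-30,40,50,120); print(m.sum()); rect(w,m,"bluefoot")
E
```

```text
t 38.55 p [ 553.3 -275.3  205.1] psi 21.1 tiltz [0.006 0.002] open 47.1 F [-0.7 -0.4  0.4] q [-0.65  0.19  1.67  0.01  1.28  0.55]
turn 24.1
tool shift now [-45.6 -39.8   4.8] after turn [-57.8 -17.7   5.1]
silver cap 108 minrect c [556.5   7.8] sz [41.1 10.2] ang 87.8 | mean [555.7   6.4] pca ang 87.38 z 107.8
165
bluefoot 165 minrect c [558.2   6.7] sz [35.9 40.9] ang 89.0 | mean [554.7   7.4] pca ang -5.53 z 70.3
```

View pics/o60c.png

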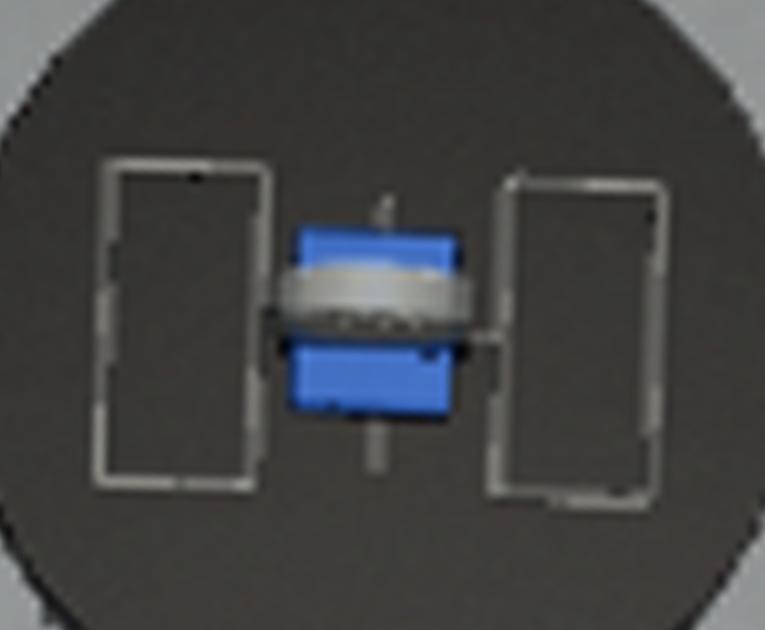

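View pics/o70c.png

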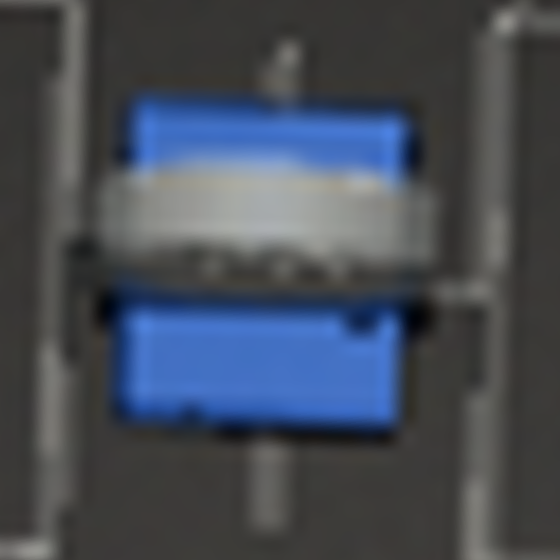

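The silver coin stands on the cross at about (557.1, 6.8), where the cross is at (556.1, 5.8). Its yaw is about -2°, against -2.6° for the stage. Next, the diffuser goes back.

Request:
play_rows(motion=[[0.1, [-0.015, -0.009, 0], 8], [0.1, [-0.016, -0.008, 0], 8], [0.1, [-0.017, -0.006, 0], 8], [0.1, [-0.01, 0, 0], 0], [0.1, [0, 0, 0.02], 0], [0.1, [0, 0, 0.02], 0], [0.1, [0, 0, 0], 0], [0.1, [0, 0, 0], 0]])

```text
time_s: 39.4
eef_pos: [491.1, -268.6, 162.6]
ee_rot: [0.001, 1.0, -0.029, 0.004]
contact_force: [0.3, -0.0, 0.0]
opening: 47.1
```

```bash
python3 go.py 494.5 -254.2 96 -2.8
```

```text
t 39.4 p [ 491.1 -268.6  162.6] psi -3.31 tiltz [ 0.008 -0.002] open 47.1 F [ 0.3 -0.   0. ] q [-0.7   0.1   1.85  0.    1.18  0.92]
turn -0.51
tool shift now [  2.  -14.7  66.6] after turn [  2.7 -14.5  66.6]
```

Request:
play_rows(motion=[[0.1, [0.001, -0.008, 0], -0.3], [0.1, [0.001, -0.006, 0], -0.2], [0.1, [0, 0, 0.012], 0], [0.1, [0, 0, 0], 0], [0.1, [0, 0, 0], 0]])

```text
time_s: 39.9
eef_pos: [496.0, -254.1, 152.8]
ee_rot: [0.002, 1.0, -0.022, 0.006]
contact_force: [-0.2, 0.3, 0.4]
opening: 46.9
```

```bash
python3 go.py 494.5 -254.2 94 -2.8
```

```text
t 39.9 p [ 496.  -254.1  152.8] psi -2.54 tiltz [ 0.013 -0.005] open 46.9 F [-0.2  0.3  0.4] q [-0.68  0.11  1.87  0.    1.15  0.93]
turn 0.26
tool shift now [-2.3 -0.1 58.8] after turn [-1.5  0.2 58.8]
```

Request:
play_rows(motion=[[0.1, [0, 0, 0.015], 0.2], [0.1, [0, 0, 0.015], 0], [0.1, [0, 0, 0.015], 0], [0.1, [0, 0, 0.01], 0], [0.1, [0, 0, 0], 0], [0.1, [0, 0, 0], 0]])

```text
time_s: 40.5
eef_pos: [495.5, -254.0, 91.0]
ee_rot: [0.001, 1.0, -0.024, 0.005]
contact_force: [0.4, -0.4, 0.8]
opening: 46.9
```

```bash
python3 go.py 494.5 -254.2 94 -2.8
```

```text
t 40.5 p [ 495.5 -254.    91. ] psi -2.79 tiltz [ 0.01  -0.003] open 46.9 F [ 0.4 -0.4  0.8] q [-0.68  0.2   1.89  0.    1.04  0.94]
turn 0.01
tool shift now [-1.   0.2 -3. ] after turn [-1.   0.2 -3. ]
```

Request:
play_rows(motion=[[-1, [0, 0, 0], 0], [-1, [0, 0, 0], 0], [-1, [0, 0, 0], 0], [-1, [0, 0, 0], 0], [-1, [0, 0, 0], 0]])

```text
time_s: 41.0
eef_pos: [495.9, -254.4, 92.0]
ee_rot: [0.002, 1.0, -0.024, 0.006]
contact_force: [0.0, 0.2, -2.9]
opening: 11.4
```

```bash
python3 go.py 558 -39 220 -3.2
```

```text
t 41.0 p [ 495.9 -254.4   92. ] psi -2.79 tiltz [ 0.011 -0.004] open 11.4 F [ 0.   0.2 -2.9] q [-0.68  0.2   1.89  0.    1.04  0.94]
turn 0.41
tool shift now [  53.  -217.7 -128.2] after turn [  50.  -218.5 -128. ]
```

Request:
play_rows(motion=[[-1, [0, 0, -0.015], 0], [-1, [0, 0, -0.025], 0], [-1, [0, 0, -0.025], 0], [-1, [0, 0, -0.025], 0], [-1, [0, 0, -0.025], 0], [-1, [0, 0, -0.015], 0], [-1, [0, 0, 0], 0]])

```text
time_s: 41.7
eef_pos: [493.9, -253.2, 232.0]
ee_rot: [0.002, 1.0, -0.024, 0.006]
contact_force: [0.2, -0.1, -2.3]
opening: 11.1
```

```bash
python3 go.py 558 -39 220 -3.2
```

```text
t 41.7 p [ 493.9 -253.2  232. ] psi -2.78 tiltz [ 0.012 -0.005] open 11.1 F [ 0.2 -0.1 -2.3] q [-0.68  0.01  1.81  0.    1.3   0.94]
turn 0.42
tool shift now [  53.5 -217.1   11.8] after turn [  52.1 -217.5   12. ]
```

Request:
play_rows(motion=[[-1, [0.005, -0.02, 0], 0.2], [-1, [0.008, -0.03, 0], 0.2], [-1, [0.008, -0.035, 0], 0], [-1, [0.008, -0.035, 0], 0], [-1, [0.008, -0.035, 0], 0], [-1, [0.007, -0.03, 0], 0], [-1, [0.005, -0.02, 0], 0], [-1, [0, 0, 0], 0]])

```text
time_s: 42.5
eef_pos: [553.2, -43.7, 228.8]
ee_rot: [0.002, 1.0, -0.03, 0.004]
contact_force: [0.4, -0.3, -1.9]
opening: 10.7
```

```bash
python3 go.py 558.3 -39.3 190 -3.2
```

```text
t 42.5 p [553.2 -43.7 228.8] psi -3.39 tiltz [ 0.007 -0.004] open 10.7 F [ 0.4 -0.3 -1.9] q [-0.28  0.02  1.81 -0.    1.3   1.35]
turn -0.19
tool shift now [ 4.5 -4.8 38.9] after turn [ 4.8 -4.7 38.8]
```

Request:
play_rows(motion=[[-1, [0.004, -0.004, 0.012], -0.2], [-1, [0, 0, 0.015], 0], [-1, [0, 0, 0.015], 0], [-1, [0, 0, 0.01], 0], [-1, [0, 0, 0], 0], [-1, [0, 0, 0], 0]])

```text
time_s: 43.1
eef_pos: [555.2, -42.8, 168.6]
ee_rot: [0.002, 1.0, -0.03, 0.0]
contact_force: [0.0, -0.8, -2.9]
opening: 10.8
```

```bash
python3 go.py 558.3 -39.3 150 -3.2
```

```text
t 43.1 p [555.2 -42.8 168.6] psi -3.39 tiltz [ 0.    -0.003] open 10.8 F [ 0.  -0.8 -2.9] q [-0.28  0.09  1.85 -0.    1.2   1.35]
turn -0.19
tool shift now [ 2.9 -3.7 18.5] after turn [ 2.9 -3.6 18.6]
```

Request:
play_rows(motion=[[-1, [0.003, -0.004, 0.005], -0.2], [-1, [0, 0, 0.006], 0], [-1, [0, 0, 0], 0], [-1, [0, 0, 0], 0]])

```text
time_s: 43.5
eef_pos: [559.7, -39.4, 158.0]
ee_rot: [0.002, 1.0, -0.028, 0.002]
contact_force: [0.1, 0.0, -1.9]
opening: 10.9
```

```bash
python3 go.py 558.3 -39.3 150 -3.2
```

```text
t 43.5 p [559.7 -39.4 158. ] psi -3.21 tiltz [ 0.003 -0.004] open 10.9 F [ 0.1  0.  -1.9] q [-0.27  0.12  1.85 -0.    1.18  1.36]
turn -0.01
tool shift now [-1.4 -0.1  8. ] after turn [-1.4 -0.   8. ]
```

Request:
play_rows(motion=[[-1, [-0.001, 0, 0.004], 0], [-1, [0, 0, 0.003], 0], [-1, [0, 0, 0.001], 0], [-1, [0, 0, 0], 0]])

```text
time_s: 43.9
eef_pos: [558.9, -39.4, 150.0]
ee_rot: [0.002, 1.0, -0.028, 0.002]
contact_force: [-0.1, -0.5, -1.6]
opening: 10.7
```

```bash
python3 go.py 558.3 -39.3 150 -3.2
```

```text
t 43.9 p [558.9 -39.4 150. ] psi -3.2 tiltz [ 0.004 -0.004] open 10.7 F [-0.1 -0.5 -1.6] q [-0.27  0.12  1.85 -0.    1.16  1.36]
turn 0.0
tool shift now [-0.7 -0.   0. ] after turn [-0.7 -0.   0. ]
```

Request:
play_rows(motion=[[-1, [-0.0005, 0, 0.002], 0], [-1, [0, 0, 0.001], 0]])

```text
time_s: 44.1
eef_pos: [559.4, -39.5, 149.0]
ee_rot: [0.002, 1.0, -0.028, 0.003]
contact_force: [-2.3, 0.8, 4.5]
opening: 10.9
```

```bash
python3 go.py 558.3 -39.3 150 -3.2
```

```text
t 44.1 p [559.4 -39.5 149. ] psi -3.19 tiltz [ 0.006 -0.005] open 10.9 F [-2.3  0.8  4.5] q [-0.27  0.12  1.86 -0.    1.15  1.36]
turn 0.01
tool shift now [-1.1 -0.2 -1. ] after turn [-1.1 -0.2 -1. ]
```

Request:
play_rows(motion=[[-0.5, [0, 0, 0], 0], [0, [0, 0, 0], 0], [0.1, [0, 0, 0], 0], [0.1, [0, 0, -0.02], 0], [0.1, [0, 0, -0.03], 0], [0.1, [0, 0, -0.03], 0], [0.1, [0, 0, 0], 0], [0.1, [0, 0, 0], 0]])

```text
time_s: 44.9
eef_pos: [559.1, -39.4, 231.4]
ee_rot: [0.003, 1.0, -0.028, 0.004]
contact_force: [0.6, 0.0, -0.7]
opening: 47.1
```

Request:
play_rows(motion=[[0.1, [-0.006, 0.03, 0], -0.4], [0.1, [-0.01, 0.045, 0], -0.4], [0.1, [-0.01, 0.045, 0], -0.4], [0.1, [-0.01, 0.045, 0], -0.3], [0.1, [-0.008, 0.045, 0], 0], [0.1, [-0.006, 0.035, 0], 0], [0.1, [-0.005, 0.025, 0], 0], [0.1, [0, 0.008, 0], 0]])

```text
time_s: 45.7
eef_pos: [488.6, -321.7, 222.1]
ee_rot: [-0.001, 1.0, -0.012, -0.001]
contact_force: [1.2, 0.5, 0.1]
opening: 46.9
```

```bash
python3 go.py 497.5 -327.8 150 -1.5
python3 - <<'E'
from fit import *
from workcell import cams
for n in("top","scene"):
    d=cams.get_image(n);w=cloud(d); cv2.imwrite(f"pics/{n}5.png",d["color"])
    rect(w,reg(w,480,620,-70,-15,177,186),"dif top"); rect(w,reg(w,500,600,-20,30,95,118),"silver")
E
```

```text
t 45.7 p [ 488.6 -321.7  222.1] psi -1.39 tiltz [-0.002  0.003] open 46.9 F [1.2 0.5 0.1] q [-0.78  0.11  1.73  0.    1.31  0.82]
turn 0.11
tool shift now [ 9.2  6.  72. ] after turn [ 9.1  5.8 72.1]
dif top 274 minrect c [555.  -41.6] sz [12.  89.4] ang 86.8 | mean [554.2 -41.5] pca ang -2.76 z 180.8
silver 109 minrect c [556.5   6.7] sz [39.  10.3] ang 88.3 | mean [555.7   6.5] pca ang 87.38 z 107.8
dif top 341 minrect c [555.7 -39.7] sz [13.9 89.2] ang 87.5 | mean [556.8 -40.8] pca ang -3.0 z 180.1
silver 0 minrect c [0. 0.] sz [0. 0.] ang 0.0 | mean [nan nan] pca ang nan z nanfit.py:6: RuntimeWarning: Mean of empty slice.
  q=p-p.mean(0); ev,V=np.linalg.eigh(np.cov(q.T)); pr=V[:,1];
  ret = um.true_divide(
  avg = a.mean(axis, **keepdims_kw)
fit.py:6: RuntimeWarning: Degrees of freedom <= 0 for slice
  q=p-p.mean(0); ev,V=np.linalg.eigh(np.cov(q.T)); pr=V[:,1];
  c *= np.true_divide(1, fact)
  c *= np.true_divide(1, fact)
fit.py:8: RuntimeWarning: Mean of empty slice.
  print(lab,len(p),"minrect c",np.round(c,1),"sz",np.round((a,b),1),"ang",round(ang,1),"| mean",p.mean(0).round(1),"pca ang",round(an,2),"z",np.nanmedian(w[m][:,2]).round(1))
  return np.nanmean(a, axis, out=out, keepdims=keepdims)
```

View pics/scene5.png

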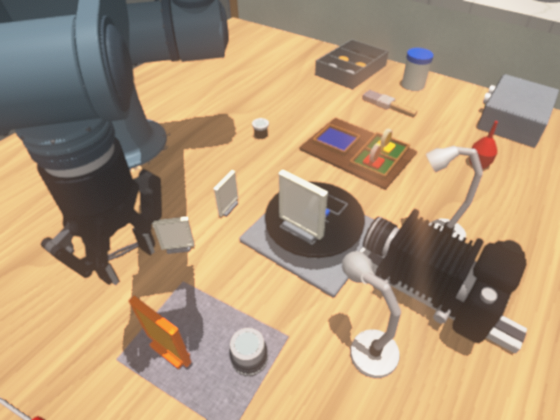

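The diffuser stands upright in its outline, but about 2.5 mm off towards -y. I'll do the reflector first and then nudge it.

Request:
play_rows(motion=[[0.1, [0.005, 0.003, 0.015], 0], [0.1, [0.004, 0.002, 0.015], 0], [0.1, [0, 0, 0.015], 0], [0.1, [0, 0, 0.015], 0], [0.1, [0, 0, 0], 0], [0.1, [0, 0, 0], 0]])

```text
time_s: 46.4
eef_pos: [499.2, -319.1, 153.2]
ee_rot: [-0.004, 1.0, -0.008, -0.003]
contact_force: [0.8, 0.0, 0.2]
opening: 47.1
```

```bash
python3 go.py 497.5 -327.8 92 -1.5
```

```text
t 46.4 p [ 499.2 -319.1  153.2] psi -0.94 tiltz [-0.006  0.009] open 47.1 F [0.8 0.  0.2] q [-0.76  0.2   1.76  0.    1.19  0.83]
turn 0.56
tool shift now [-1.1  9.3 61.1] after turn [-1.5  8.8 61.2]
```

Request:
play_rows(motion=[[0.1, [-0.001, 0.005, 0.0], 0.5], [0.1, [0, 0.004, 0.0], 0], [0.1, [0, 0, 0], 0], [0.1, [0, 0, 0], 0]])

```text
time_s: 46.8
eef_pos: [498.7, -329.8, 155.1]
ee_rot: [-0.003, 1.0, -0.013, -0.002]
contact_force: [-0.5, -0.2, -0.6]
opening: 46.6
```

```bash
python3 go.py 497.5 -327.8 92 -1.5
```

```text
t 46.8 p [ 498.7 -329.8  155.1] psi -1.5 tiltz [-0.004  0.006] open 46.6 F [-0.5 -0.2 -0.6] q [-0.77  0.21  1.75  0.    1.19  0.82]
turn 0.0
tool shift now [-1.  -1.6 63.2] after turn [-1.2 -1.9 63.1]
```

Request:
play_rows(motion=[[0.1, [-0.001, -0.001, 0.015], 0], [0.1, [0, 0, 0.015], 0], [0.1, [0, 0, 0.015], 0], [0.1, [0, 0, 0.012], 0], [0.1, [0, 0, 0], 0], [0.1, [0, 0, 0], 0]])

```text
time_s: 47.4
eef_pos: [496.5, -327.5, 91.6]
ee_rot: [-0.004, 1.0, -0.013, -0.003]
contact_force: [0.2, 0.7, 0.5]
opening: 46.7
```

```bash
python3 go.py 497.5 -327.5 92 -1.5
```

```text
t 47.4 p [ 496.5 -327.5   91.6] psi -1.51 tiltz [-0.006  0.008] open 46.7 F [0.2 0.7 0.5] q [-0.77  0.29  1.78  0.    1.08  0.82]
turn -0.01
tool shift now [ 1.  -0.  -0.4] after turn [ 1.  -0.  -0.4]
```

Request:
play_rows(motion=[[-1, [0, 0, 0], 0], [-1, [0, 0, 0], 0], [-1, [0, 0, 0], 0], [-1, [0, 0, 0], 0], [-1, [0, 0, 0], 0]])

```text
time_s: 47.9
eef_pos: [497.1, -328.0, 92.8]
ee_rot: [-0.003, 1.0, -0.013, -0.002]
contact_force: [0.4, -0.6, -2.2]
opening: 11.5
```

```bash
python3 go.py 560 50 300 -1.9
```

```text
t 47.9 p [ 497.1 -328.    92.8] psi -1.5 tiltz [-0.004  0.006] open 11.5 F [ 0.4 -0.6 -2.2] q [-0.77  0.29  1.78  0.    1.08  0.82]
turn 0.4
tool shift now [  52.1 -380.8 -205. ] after turn [  50.3 -379.9 -207.2]
```

Request:
play_rows(motion=[[-1, [0, 0, -0.015], 0], [-1, [0, 0, -0.025], 0], [-1, [0, 0, -0.03], 0], [-1, [0, 0, -0.03], 0], [-1, [0, 0, -0.03], 0], [-1, [0, 0, -0.03], 0], [-1, [0, 0, -0.03], 0], [-1, [0, 0, -0.02], 0]])

```text
time_s: 48.7
eef_pos: [496.0, -327.4, 313.6]
ee_rot: [-0.005, 1.0, -0.013, -0.004]
contact_force: [0.1, -0.8, -2.4]
opening: 11.5
```

```bash
python3 go.py 560 50 300 -1.9
```

```text
t 48.7 p [ 496.  -327.4  313.6] psi -1.49 tiltz [-0.008  0.01 ] open 11.5 F [ 0.1 -0.8 -2.4] q [-0.77  0.07  1.61  0.    1.48  0.82]
turn 0.41
tool shift now [  54.2 -378.8   16.9] after turn [  51.4 -379.3   13.6]
```

Request:
play_rows(motion=[[-1, [0.004, -0.025, 0], 0.2], [-1, [0.006, -0.04, 0], 0.2], [-1, [0.006, -0.045, 0], 0], [-1, [0.006, -0.045, 0], 0], [-1, [0.006, -0.045, 0], 0], [-1, [0.006, -0.045, 0], 0], [-1, [0.006, -0.045, 0], 0], [-1, [0.006, -0.035, 0], 0]])

```text
time_s: 49.5
eef_pos: [554.9, 1.8, 330.4]
ee_rot: [0.001, 1.0, -0.022, 0.005]
contact_force: [0.2, -0.7, -2.7]
opening: 11.2
```

Request:
play_rows(motion=[[-1, [0.003, -0.02, 0], 0], [-1, [0, -0.01, 0], 0], [-1, [0, 0, 0], 0]])

```text
time_s: 49.8
eef_pos: [558.7, 37.4, 333.5]
ee_rot: [0.001, 1.0, -0.018, 0.006]
contact_force: [0.2, 0.2, -2.0]
opening: 11.3
```

```bash
python3 go.py 559.9 50 200 -1.9
```

```text
t 49.8 p [558.7  37.4 333.5] psi -2.09 tiltz [ 0.013 -0.002] open 11.3 F [ 0.2  0.2 -2. ] q [-0.14 -0.04  1.68 -0.    1.49  1.47]
turn -0.19
tool shift now [ -0.9 -12.8 133.5] after turn [  0.8 -12.7 133.5]
```

Request:
play_rows(motion=[[-1, [0, -0.008, 0], -0.2], [-1, [0, -0.004, 0.015], 0], [-1, [0, 0, 0.02], 0], [-1, [0, 0, 0.02], 0], [-1, [0, 0, 0.02], 0], [-1, [0, 0, 0.02], 0], [-1, [0, 0, 0.01], 0], [-1, [0, 0, 0], 0]])

```text
time_s: 50.6
eef_pos: [558.5, 43.9, 219.7]
ee_rot: [0.002, 1.0, -0.021, 0.004]
contact_force: [0.4, -0.1, -2.7]
opening: 11.2
```

```bash
python3 go.py 559.9 50 170 -1.9
```

```text
t 50.6 p [558.5  43.9 219.7] psi -2.42 tiltz [ 0.009 -0.003] open 11.2 F [ 0.4 -0.1 -2.7] q [-0.12  0.04  1.81 -0.    1.28  1.49]
turn -0.52
tool shift now [ 0.7 -6.3 49.7] after turn [ 1.2 -6.2 49.7]
```

Request:
play_rows(motion=[[-1, [0.001, -0.006, 0], -0.5], [-1, [0, 0, 0], 0], [-1, [0, 0, 0], 0]])

```text
time_s: 50.9
eef_pos: [560.8, 49.7, 221.4]
ee_rot: [0.002, 1.0, -0.017, 0.006]
contact_force: [-0.5, 0.0, -2.2]
opening: 11.0
```

```bash
python3 go.py 559.9 50 170 -1.9
```

```text
t 50.9 p [560.8  49.7 221.4] psi -1.93 tiltz [ 0.011 -0.004] open 11.0 F [-0.5  0.  -2.2] q [-0.11  0.05  1.8  -0.    1.29  1.49]
turn -0.03
tool shift now [-1.5 -0.5 51.3] after turn [-0.9 -0.3 51.4]
```

Request:
play_rows(motion=[[-1, [-0.001, 0, 0.015], 0], [-1, [0, 0, 0.015], 0], [-1, [0, 0, 0.015], 0], [-1, [0, 0, 0.008], 0], [-1, [0, 0, 0], 0], [-1, [0, 0, 0], 0]])

```text
time_s: 51.5
eef_pos: [560.6, 49.6, 164.4]
ee_rot: [0.002, 1.0, -0.017, 0.006]
contact_force: [0.2, -0.0, -2.0]
opening: 11.2
```

```bash
python3 go.py 559.9 50 150 -1.9
```

```text
t 51.5 p [560.6  49.6 164.4] psi -1.92 tiltz [ 0.013 -0.004] open 11.2 F [ 0.2 -0.  -2. ] q [-0.11  0.11  1.84 -0.    1.18  1.49]
turn -0.02
tool shift now [-0.9 -0.4 14.4] after turn [-0.7 -0.3 14.4]
```

Request:
play_rows(motion=[[-1, [-0.0005, -0.0005, 0.006], 0], [-1, [0, 0, 0.005], 0], [-1, [0, 0, 0.001], 0], [-1, [0, 0, 0], 0]])

```text
time_s: 51.9
eef_pos: [561.1, 50.0, 152.8]
ee_rot: [0.002, 1.0, -0.017, 0.008]
contact_force: [0.3, -0.5, -1.5]
opening: 11.1
```

```bash
python3 go.py 559.9 50 150 -1.9
```

```text
t 51.9 p [561.1  50.  152.8] psi -1.92 tiltz [ 0.015 -0.004] open 11.1 F [ 0.3 -0.5 -1.5] q [-0.11  0.12  1.85 -0.    1.15  1.49]
turn -0.02
tool shift now [-1.3  0.1  2.7] after turn [-1.2  0.1  2.8]
```

Request:
play_rows(motion=[[-1, [-0.001, 0, 0.003], 0], [-1, [0, 0, 0.001], 0]])

```text
time_s: 52.1
eef_pos: [561.0, 50.0, 149.8]
ee_rot: [0.002, 1.0, -0.017, 0.009]
contact_force: [-1.4, 0.6, 2.6]
opening: 10.9
```

```bash
python3 go.py 559.9 50 150 -1.9
```

```text
t 52.1 p [561.   50.  149.8] psi -1.91 tiltz [ 0.017 -0.004] open 10.9 F [-1.4  0.6  2.6] q [-0.11  0.12  1.86 -0.    1.15  1.49]
turn -0.01
tool shift now [-1.   0.  -0.2] after turn [-1.1  0.  -0.2]
```

Request:
play_rows(motion=[[-1, [0, 0, 0.001], 0], [-0.5, [0, 0, 0], 0], [0, [0, 0, 0], 0], [0.1, [0, 0, 0], 0], [0.1, [0, 0, -0.02], 0], [0.1, [0, 0, -0.03], 0], [0.1, [0, 0, -0.03], 0], [0.1, [0, 0, -0.01], 0]])

```text
time_s: 52.9
eef_pos: [558.5, 50.4, 239.8]
ee_rot: [0.002, 1.0, -0.017, 0.007]
contact_force: [0.1, -0.5, 0.6]
opening: 47.1
```

Request:
play_rows(motion=[[0.1, [-0.01, 0.03, 0], 0], [0.1, [-0.01, 0.045, 0], 0.4], [0.1, [-0.01, 0.045, 0], 0.4], [0.1, [-0.01, 0.045, 0], 0.4], [0.1, [-0.01, 0.045, 0], 0], [0.1, [-0.01, 0.045, 0], 0], [0.1, [-0.01, 0.035, 0], 0], [0.1, [0, 0, 0], 0]])

```text
time_s: 53.7
eef_pos: [472.6, -245.1, 236.2]
ee_rot: [0.001, 1.0, -0.025, 0.008]
contact_force: [0.3, 0.6, -0.5]
opening: 46.6
```

```bash
python3 go.py 558 -41.5 220 -2.9; python3 - <<'E' 2>/dev/null
from fit import *
from workcell import cams
for n in("top","scene"):
    d=cams.get_image(n);w=cloud(d); np.savez(n+"6.npz",**d); cv2.imwrite(f"pics/{n}6.png",d["color"])
    rect(w,reg(w,480,620,-70,-15,177,186),"dif top"); rect(w,reg(w,480,620,20,80,177,186),"ref top");rect(w,reg(w,500,600,-20,30,95,118),"silver")
    if n=="top":
        a=np.load("top0.npz")["color"]; im=np.hstack([a[140:220,228:320],d["color"][140:220,228:320]]); cv2.imwrite("pics/cmp6.png",cv2.resize(im,None,fx=4.2,fy=4.2,interpolation=cv2.INTER_CUBIC))
E
```

```text
t 53.7 p [ 472.6 -245.1  236.2] psi -2.91 tiltz [ 0.016 -0.003] open 46.6 F [ 0.3  0.6 -0.5] q [-0.7  -0.05  1.86  0.01  1.31  0.92]
turn -0.01
tool shift now [  74.7 -207.7   16.9] after turn [  75.  -207.6   16.2]
dif top 274 minrect c [555.1 -41.7] sz [12.1 88.9] ang 86.8 | mean [554.6 -41.5] pca ang -2.73 z 180.5
ref top 267 minrect c [561.1  47.2] sz [10.1 88.8] ang 88.9 | mean [560.8  47.2] pca ang -1.08 z 180.4
silver 105 minrect c [556.7   6.8] sz [39.2 10.8] ang 87.5 | mean [555.7   6.2] pca ang 86.55 z 108.2
dif top 338 minrect c [556.1 -40. ] sz [14.  89.3] ang 87.1 | mean [557.1 -40.7] pca ang -2.99 z 180.1
ref top 284 minrect c [561.  49.] sz [14.2 90.6] ang 88.6 | mean [562.9  48. ] pca ang -1.9 z 180.1
silver 0 minrect c [0. 0.] sz [0. 0.] ang 0.0 | mean [nan nan] pca ang nan z nan
```

View pics/cmp6.png

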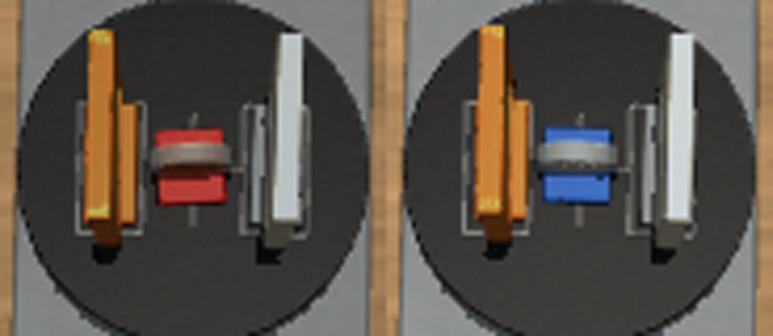

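View pics/scene6.png

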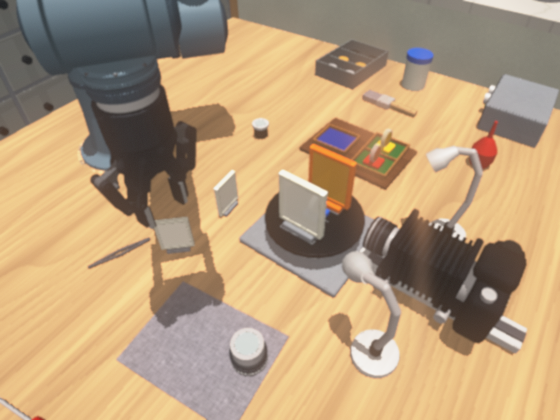

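Everything is back and upright. Both panels sit about 2.3 mm towards -y of their original spots, and the reflector is also about 2 mm towards +x. There is plenty of time, so I'll trim both, diffuser first.

Request:
play_rows(motion=[[0.1, [0.01, -0.025, 0], 0], [0.1, [0.014, -0.035, 0], 0], [0.1, [0.014, -0.035, 0], 0], [0.1, [0.014, -0.035, 0], 0], [0.1, [0.012, -0.035, 0], 0], [0.1, [0.01, -0.025, 0], 0], [0.1, [0.005, -0.01, 0], 0], [0.1, [0, 0, 0], 0]])

```text
time_s: 54.6
eef_pos: [564.1, -27.3, 233.7]
ee_rot: [-0.001, 1.0, -0.018, 0.007]
contact_force: [-0.0, -1.3, -0.3]
opening: 46.9
```

```bash
python3 go.py 558.5 -39.7 195 -3.1
```

```text
t 54.6 p [564.1 -27.3 233.7] psi -2.03 tiltz [0.013 0.002] open 46.9 F [-0.  -1.3 -0.3] q [-0.25  0.04  1.78  0.01  1.31  1.35]
turn 1.07
tool shift now [-5.7 12.7 38.6] after turn [-4.9 12.7 38.7]
```

Request:
play_rows(motion=[[0.1, [-0.003, 0.006, 0], 0.5], [0.1, [-0.002, 0.006, 0], 0.5], [0.1, [0, 0, 0.012], 0], [0.1, [0, 0, 0.012], 0], [0.1, [0, 0, 0], 0], [0.1, [0, 0, 0], 0]])

```text
time_s: 55.2
eef_pos: [556.4, -43.7, 206.1]
ee_rot: [-0.001, 1.0, -0.03, 0.005]
contact_force: [-0.1, 0.5, -0.2]
opening: 47.0
```

```bash
python3 go.py 558.5 -39.7 149 -3.1
```

```text
t 55.2 p [556.4 -43.7 206.1] psi -3.41 tiltz [0.01  0.001] open 47.0 F [-0.1  0.5 -0.2] q [-0.28  0.05  1.82  0.    1.26  1.35]
turn -0.31
tool shift now [ 1.2 -4.  57.1] after turn [ 1.9 -4.1 57.1]
```

Request:
play_rows(motion=[[0.1, [0.001, -0.003, 0.01], -0.3], [0.1, [0, 0, 0.012], 0], [0.1, [0, 0, 0], 0], [0.1, [0, 0, 0], 0]])

```text
time_s: 55.6
eef_pos: [557.8, -40.5, 181.8]
ee_rot: [-0.001, 1.0, -0.027, 0.005]
contact_force: [-0.3, -0.4, 0.3]
opening: 46.9
```

```bash
python3 go.py 558.5 -39.7 149 -3.1
```

```text
t 55.6 p [557.8 -40.5 181.8] psi -3.09 tiltz [0.01  0.002] open 46.9 F [-0.3 -0.4  0.3] q [-0.28  0.08  1.84  0.    1.21  1.35]
turn 0.01
tool shift now [ 0.3 -0.7 32.8] after turn [ 0.6 -0.8 32.8]
```

Request:
play_rows(motion=[[0.1, [0, -0.0005, 0.012], 0], [0.1, [0, 0, 0.012], 0], [0.1, [0, 0, 0.006], 0], [0.1, [0, 0, 0], 0], [0.1, [0, 0, 0], 0]])

```text
time_s: 56.1
eef_pos: [558.1, -39.6, 148.8]
ee_rot: [-0.001, 1.0, -0.027, 0.005]
contact_force: [-0.0, -0.5, 0.4]
opening: 47.1
```

```bash
python3 go.py 558.5 -39.7 149 -3.1
```

```text
t 56.1 p [558.1 -39.6 148.8] psi -3.06 tiltz [0.009 0.002] open 47.1 F [-0.  -0.5  0.4] q [-0.28  0.12  1.86  0.    1.15  1.35]
turn 0.04
tool shift now [ 0.4  0.1 -0.2] after turn [ 0.4  0.1 -0.2]
```

Request:
play_rows(motion=[[-1, [0, 0, 0], 0], [-1, [0, 0, 0], 0], [-1, [0, 0, 0], 0], [-1, [0, 0, 0], 0], [-1, [0, 0, 0], 0]])

```text
time_s: 56.6
eef_pos: [558.6, -39.8, 149.6]
ee_rot: [-0.001, 1.0, -0.027, 0.005]
contact_force: [0.3, 0.1, -0.4]
opening: 10.9
```

```bash
python3 go.py 558.5 -39.7 149 -3.1
```

```text
t 56.6 p [558.6 -39.8 149.6] psi -3.07 tiltz [0.011 0.001] open 10.9 F [ 0.3  0.1 -0.4] q [-0.28  0.12  1.86  0.    1.15  1.35]
turn 0.03
tool shift now [-0.1 -0.1  0.6] after turn [-0.1 -0.1  0.6]
```

Request:
play_rows(motion=[[-1, [0, 0, -0.006], 0], [-1, [0, 0, 0], 0], [-1, [0, 0, 0], 0]])

```text
time_s: 56.9
eef_pos: [557.8, -39.6, 155.3]
ee_rot: [-0.001, 1.0, -0.027, 0.005]
contact_force: [0.9, 0.2, -1.9]
opening: 11.1
```

```bash
python3 go.py 558.5 -37.3 149 -3.1
```

```text
t 56.9 p [557.8 -39.6 155.3] psi -3.07 tiltz [0.009 0.002] open 11.1 F [ 0.9  0.2 -1.9] q [-0.28  0.11  1.86  0.    1.17  1.35]
turn 0.03
tool shift now [ 0.5 -2.3  6.3] after turn [ 0.6 -2.3  6.3]
```

Request:
play_rows(motion=[[-1, [0, -0.002, 0.003], 0], [-1, [0, 0, 0], 0], [-1, [0, 0, 0], 0]])

```text
time_s: 57.2
eef_pos: [557.6, -37.3, 151.7]
ee_rot: [-0.001, 1.0, -0.027, 0.004]
contact_force: [0.9, -0.4, -2.7]
opening: 10.9
```

```bash
python3 go.py 558.3 -37.5 149.6 -3.1
```

```text
t 57.2 p [557.6 -37.3 151.7] psi -3.06 tiltz [0.008 0.002] open 10.9 F [ 0.9 -0.4 -2.7] q [-0.27  0.12  1.86  0.    1.16  1.35]
turn 0.04
tool shift now [0.7 0.2 2.1] after turn [0.7 0.2 2.1]
```

Request:
play_rows(motion=[[-1, [0, 0, 0.003], 0], [-1, [0, 0, 0.001], 0]])

```text
time_s: 57.4
eef_pos: [558.7, -37.4, 149.6]
ee_rot: [-0.001, 1.0, -0.027, 0.005]
contact_force: [-2.3, 1.1, 4.3]
opening: 11.6
```

```bash
python3 go.py 558.3 -37.5 149.6 -3.1
```

```text
t 57.4 p [558.7 -37.4 149.6] psi -3.05 tiltz [0.01  0.002] open 11.6 F [-2.3  1.1  4.3] q [-0.27  0.12  1.86  0.    1.15  1.35]
turn 0.05
tool shift now [-0.4  0.1  0. ] after turn [-0.4  0.1  0. ]
```

Request:
play_rows(motion=[[-0.5, [0, 0, 0], 0], [0, [0, 0, 0], 0], [0.1, [0, 0, 0], 0], [0.1, [0, 0, -0.02], 0], [0.1, [0, 0, -0.025], 0], [0.1, [0, 0, -0.02], 0], [0.1, [0, 0, 0], 0], [0.1, [0, 0, 0], 0]])

```text
time_s: 58.2
eef_pos: [557.8, -37.7, 215.3]
ee_rot: [-0.001, 1.0, -0.027, 0.005]
contact_force: [-0.1, 0.1, -0.7]
opening: 46.8
```

Request:
play_rows(motion=[[0.1, [0, -0.015, 0], -0.4], [0.1, [0, -0.02, 0], -0.4], [0.1, [0, -0.02, 0], -0.3], [0.1, [0, -0.015, 0], 0], [0.1, [0, -0.01, 0], 0], [0.1, [0, 0, 0], 0], [0.1, [0, 0, 0], 0]])

```text
time_s: 58.9
eef_pos: [557.8, 49.2, 207.8]
ee_rot: [-0.002, 1.0, -0.016, -0.001]
contact_force: [-0.2, -1.1, -0.5]
opening: 47.2
```

```bash
python3 go.py 560.9 50 149.8 -1.9
```

```text
t 58.9 p [557.8  49.2 207.8] psi -1.87 tiltz [-0.001  0.004] open 47.2 F [-0.2 -1.1 -0.5] q [-0.12  0.06  1.81  0.    1.27  1.49]
turn 0.03
tool shift now [ 3.1 -0.6 58. ] after turn [ 3.1 -0.9 58. ]
```

Request:
play_rows(motion=[[0.1, [0, -0.001, 0.012], 0], [0.1, [0, 0, 0.012], 0], [0.1, [0, 0, 0.012], 0], [0.1, [0, 0, 0.012], 0], [0.1, [0, 0, 0.005], 0], [0.1, [0, 0, 0], 0], [0.1, [0, 0, 0], 0]])

```text
time_s: 59.6
eef_pos: [556.7, 48.4, 147.9]
ee_rot: [-0.002, 1.0, -0.018, -0.002]
contact_force: [-0.4, 0.1, -0.5]
opening: 46.7
```

```bash
python3 go.py 559 50 149.8 -1.9
```

```text
t 59.6 p [556.7  48.4 147.9] psi -2.06 tiltz [-0.005  0.004] open 46.7 F [-0.4  0.1 -0.5] q [-0.12  0.13  1.85  0.    1.17  1.49]
turn -0.16
tool shift now [ 2.2 -1.7 -1.9] after turn [ 2.2 -1.7 -1.9]
```

Request:
play_rows(motion=[[-1, [0, 0, 0], 0], [-1, [0, 0, 0], 0], [-1, [0, 0, 0], 0], [-1, [0, 0, 0], 0], [-1, [0, 0, 0], 0]])

```text
time_s: 60.1
eef_pos: [557.3, 48.4, 149.1]
ee_rot: [-0.002, 1.0, -0.018, -0.001]
contact_force: [0.5, 0.3, -1.3]
opening: 11.2
```

Request:
play_rows(motion=[[-1, [0, 0, -0.006], 0], [-1, [0, 0, 0], 0], [-1, [0, 0, 0], 0]])

```text
time_s: 60.4
eef_pos: [557.0, 48.4, 155.3]
ee_rot: [-0.002, 1.0, -0.018, -0.002]
contact_force: [0.8, 1.1, -2.6]
opening: 11.0
```

```bash
python3 go.py 554.6 50 149.8 -1.9
```

```text
t 60.4 p [557.   48.4 155.3] psi -2.05 tiltz [-0.003  0.004] open 11.0 F [ 0.8  1.1 -2.6] q [-0.12  0.12  1.85  0.    1.18  1.49]
turn -0.15
tool shift now [-2.4 -1.5  5.5] after turn [-2.4 -1.5  5.5]
```

Request:
play_rows(motion=[[-1, [-0.002, -0.0015, 0.003], 0], [-1, [0, 0, 0], 0], [-1, [0, 0, 0], 0]])

```text
time_s: 60.7
eef_pos: [554.7, 50.2, 151.9]
ee_rot: [-0.002, 1.0, -0.018, -0.002]
contact_force: [-0.3, -0.1, -1.2]
opening: 11.1
```

```bash
python3 go.py 555.2 50 149.3 -1.9
```

```text
t 60.7 p [554.7  50.2 151.9] psi -2.05 tiltz [-0.004  0.004] open 11.1 F [-0.3 -0.1 -1.2] q [-0.11  0.12  1.86  0.    1.17  1.49]
turn -0.15
tool shift now [0.5 0.2 2.6] after turn [0.5 0.2 2.6]
```

Request:
play_rows(motion=[[-1, [0, 0, 0.003], 0], [-1, [0, 0, 0.001], 0]])

```text
time_s: 60.9
eef_pos: [555.2, 50.3, 149.1]
ee_rot: [-0.002, 1.0, -0.018, -0.001]
contact_force: [-3.7, 0.9, 8.4]
opening: 11.1
```

```bash
python3 go.py 555.2 50 149.3 -1.9
```

```text
t 60.9 p [555.2  50.3 149.1] psi -2.05 tiltz [-0.003  0.004] open 11.1 F [-3.7  0.9  8.4] q [-0.11  0.12  1.86  0.    1.17  1.49]
turn -0.15
tool shift now [-0.   0.3 -0.2] after turn [-0.   0.3 -0.2]
```

Request:
play_rows(motion=[[-0.5, [0, 0, 0], 0], [0, [0, 0, 0], 0], [0.1, [0, 0, 0], 0], [0.1, [0, 0, -0.02], 0], [0.1, [0, 0, -0.03], 0], [0.1, [0, 0, -0.03], 0], [0.1, [0, 0, -0.01], 0], [0.1, [0, 0, 0], 0]])

```text
time_s: 61.7
eef_pos: [555.3, 49.7, 240.8]
ee_rot: [-0.002, 1.0, -0.018, -0.002]
contact_force: [-0.5, -0.2, -0.3]
opening: 46.7
```

Request:
play_rows(motion=[[0.1, [-0.01, 0.03, 0], 0], [0.1, [-0.01, 0.045, 0], 0.4], [0.1, [-0.01, 0.045, 0], 0.4], [0.1, [-0.01, 0.045, 0], 0.3], [0.1, [-0.01, 0.045, 0], 0], [0.1, [-0.01, 0.045, 0], 0], [0.1, [-0.01, 0.035, 0], 0], [0.1, [0, 0, 0], 0]])

```text
time_s: 62.5
eef_pos: [464.6, -243.7, 226.0]
ee_rot: [-0.006, 1.0, -0.026, -0.009]
contact_force: [0.6, 0.2, -0.3]
opening: 46.8
```

```bash
python3 go.py 558 -41.5 220 -2.9; python3 - <<'E' 2>/dev/null
from fit import *
from workcell import cams
for n in("top","scene"):
    d=cams.get_image(n);w=cloud(d); np.savez(n+"7.npz",**d); cv2.imwrite(f"pics/{n}7.png",d["color"])
    rect(w,reg(w,480,620,-70,-15,177,186),"dif top"); rect(w,reg(w,480,620,20,80,177,186),"ref top");rect(w,reg(w,500,600,-20,30,95,118),"silver")
    rect(w,reg(w,400,480,230,300,45,75),"silver old cap"); rect(w,reg(w,500,620,295,350,45,75),"brass cap"); rect(w,reg(w,500,620,220,292,45,75),"copper cap");rect(w,reg(w,560,660,-320,-210,48,60),"lens")
    if n=="top":
        a=np.load("top0.npz")["color"]; im=np.hstack([a[140:220,228:320],d["color"][140:220,228:320]]); cv2.imwrite("pics/cmp7.png",cv2.resize(im,None,fx=4.2,fy=4.2,interpolation=cv2.INTER_CUBIC))
E
```

```text
t 62.5 p [ 464.6 -243.7  226. ] psi -2.95 tiltz [-0.017  0.012] open 46.8 F [ 0.6  0.2 -0.3] q [-0.7  -0.03  1.87 -0.    1.33  0.92]
turn -0.05
tool shift now [  83.  -206.7    6.8] after turn [  83.1 -206.7    6. ]
dif top 270 minrect c [555.1 -38.9] sz [11.9 88.8] ang 87.9 | mean [554.7 -39.2] pca ang -2.97 z 180.5
ref top 269 minrect c [559.1  48.4] sz [12.  88.7] ang 88.3 | mean [559.3  48.5] pca ang -2.62 z 180.2
silver 104 minrect c [556.6   6.8] sz [39.1 10.2] ang 87.5 | mean [555.8   6.4] pca ang 86.29 z 108.4
silver old cap 0 minrect c [0. 0.] sz [0. 0.] ang 0.0 | mean [nan nan] pca ang nan z nan
brass cap 103 minrect c [560.8 324.8] sz [41.9 10.3] ang 86.0 | mean [560.  322.1] pca ang 87.69 z 62.0
copper cap 103 minrect c [563.3 258.3] sz [38.2 10.7] ang 86.9 | mean [562.6 256.6] pca ang 89.16 z 61.7
lens 366 minrect c [ 605.3 -266.9] sz [48.9 48. ] ang 0.8 | mean [ 605.5 -265.7] pca ang -14.56 z 56.0
dif top 341 minrect c [555.9 -37.5] sz [13.8 89.6] ang 87.2 | mean [557.3 -38.8] pca ang -3.3 z 180.1
ref top 278 minrect c [558.9  50.3] sz [14.9 90.2] ang 86.7 | mean [560.4  49.3] pca ang -1.69 z 180.2
silver 0 minrect c [0. 0.] sz [0. 0.] ang 0.0 | mean [nan nan] pca ang nan z nan
silver old cap 0 minrect c [0. 0.] sz [0. 0.] ang 0.0 | mean [nan nan] pca ang nan z nan
brass cap 98 minrect c [562.3 328. ] sz [42.6 10.8] ang 84.2 | mean [562.9 321.8] pca ang 78.47 z 57.5
copper cap 111 minrect c [563.6 261.8] sz [45.  11.6] ang 88.2 | mean [564.8 255.8] pca ang 81.63 z 57.9
lens 932 minrect c [ 605.9 -264.2] sz [49.8 50.9] ang 46.7 | mean [ 607.1 -265.3] pca ang -46.61 z 55.6
```

View pics/cmp7.png

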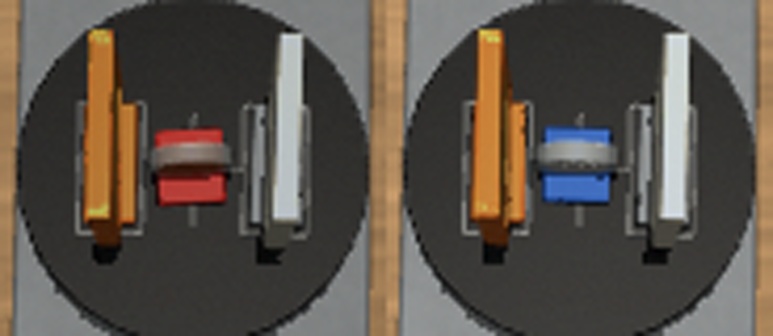

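View pics/scene7.png

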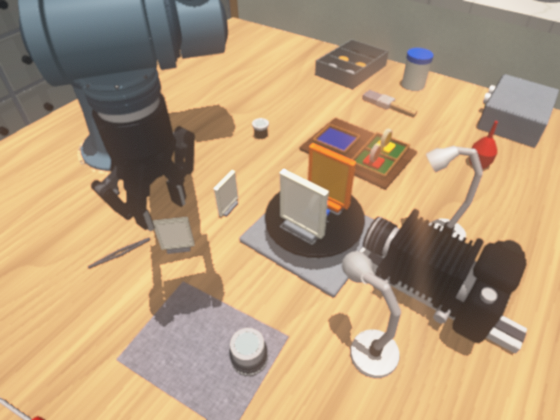

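Both panels are now within about 1 mm of where they started. The brass coin and the lens haven't moved, and the arm is clear. I'll hand it in.

```bash
python3 -c "
from workcell import sign_off
print(sign_off())"
```

```text
the job is handed in; nothing more can be done
None
```

The coin change is finished and handed in at about 62.6 s of the 144 s allowed. I set the diffuser and then the reflector aside on the mat. The copper coin went into the empty green bay and the silver coin onto the cross. Then I put the diffuser back, followed by the reflector.

**What the last pictures showed:**
- **Diffuser:** it stands at (555.1, -38.9), the same as at the start.
- **Reflector:** it stands at (559.1, 48.4) by the top camera, against (559.1, 49.9) at the start. The scene camera put it within 0.7 mm.
- **Silver coin:** about 1–1.5 mm from the cross centre and under 1° from square to the lens. The scene camera could not see it behind the diffuser, so this rests on the top camera only.
- **Copper coin:** upright in the -y bay, close to its middle.
- **Brass coin and spare lens:** unmoved within about 1 mm by the top camera; one scene-camera fit of the brass coin differed by 1.5 mm, which I take as noise.

**What went wrong and was mended:**
- On the first return both panels landed about 2.3 mm off towards -y, and the reflector also 2 mm off towards +x. I took each up again and corrected it, which gave the figures above.
- The tool's tilt drifted during moves, at worst to about 2.5°. I worked it down to about 1° or less before each set-down.

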